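# Register a stamping die in the corner of a sloping plate and clamp it

## Robot

A 6-joint arm with a two-finger parallel gripper is mounted at the origin on the work surface. World frame = base frame: x ahead of the robot, y to its left, z up, the work surface at z = 0. Lengths are in m, angles in rad, forces in N, time in s.
With the tool pointing down it reaches from about 0.35 to 0.85 m from the base axis. Payload 8.1 kg.
Tool frame: the origin (TCP) lies between the finger pads; the fingertips stand 14 mm ahead of it and the grasp point (between the pads) lies 5 mm behind it (arm.nose_length is the distance from the TCP to the fingertips, in m); z points along the fingers, y is the line along which they close (so a half turn about z gives the same grasp; the last joint's range is limited). The gripper opens to 93 mm and grips with 3 to 60 N. Pads are 15 mm wide; open, the fingers measure 128 mm over their backs; the gripper's body (75 mm by 188 mm) begins 65 mm behind the grasp point.
Start: joints at [-1.392, 0.13, 1.488, -0, 1.523, -0.085], TCP at [0.156, -0.579, 0.233] pointing down, gripper open.
Joint ranges: [-2.96, 2.96], [-0.89, 2.26], [0.02, 2.5], [-1.34, 4.48], [0, 2.73], [-2.66, 2.66]. Speed limits (rad/s): [2.39, 2.39, 2.79, 3.14, 3.14, 3.14].

## Interface

Orientations are given as a rotation vector (axis times angle).
In Python, from station import arm, imaging gives the robot as it stands.
- The arm moves only by the tool arm_command, never from a script. Its argument "deltas" is a list of rows, each an object with "claw": the finger opening in mm, from 0 to 93; "linear": the shift along the tool's x, y, z in mm, a list of three; "yaw": the turn about the tool's z in units of 6 degrees (1.0 is 6 degrees). A call has 1 to 12 rows; each row shifts and turns the commanded pose from where the row before left it, along the tool's axes as they then stand; what a row does not reach is not made up. A row lasts 1/12 s, in which the tool goes at most 41.7 mm and 7.16 degrees, less where a joint would pass 70% of its speed; a pose out of reach is approached as far as the arm can. A call with a gripper value outside its range is refused whole. The fingers move at their own pace and stop on an object; the grip force is fixed at half the most. Time passes only in rows, so rows that do not move let the fingers close. It gives the time, the measured TCP pose, the force, the opening and the grip force at its end, in the units of the state.
- arm.get_obs(): the state, without advancing time (a new reading comes with each control period).
- imaging.camera(name): name is "scene" or "top" or "wrist"; returns a dict with "image" (420x560x3 uint8, red, green, blue), "depth" (420x560 float32, m along the optical axis (not along the pixel's ray), 0 where there is no reading), "K" (3x3 intrinsics, pixels), "dist_coeffs" ([k1, k2, p1, p2, k3] as OpenCV has them; the pictures are not rectified), "world_from_camera" (4x4, takes a point from camera to world coordinates). Camera axes: x right, y up, looking along -z (the intrinsics and any distortion apply to the point x, -y, -z); pixel columns grow to the right and rows downward; lengths in m; the calibration is good to about 2 mm. A picture is of the moment at which its call begins.
- arm.close_job(): hands the job in; it is judged then, once.
The state is a dict: "time_s": time; "joint_pos": joint angles; "joint_vel": joint speeds; "joint_torque": joint torques, N m; "eef_pos": TCP position; "tool_rot": TCP orientation; "contact_force": force on the tool from outside, world axes, zero at the start; "wrist_torque": the same for the moment, N m; "opening": finger opening in m; "finger_force": force on a finger pad.
Only numpy, scipy, OpenCV 4.12 (cv2) and the standard library are available. Lean on these libraries where they do the work, as an engineer would, in place of code of your own. Each camera call takes 0.05 s, during which the arm holds its last target. There are 200 camera calls.

## Task

Set the oblong stamping die, brass face up, on the sloping plate with its long side along the lower fence, let it slide down into the corner and ease it fully home against both fences, gently, then take your fingers off it. Only then push the clamp bar along from behind until its pad meets the end of the die and press on to about 18 N, so that it keeps the die gripped against the side fence when you let go. The fences are set to gauge: no knocks and no hard pushing, and leave the square die, the tin and the brush where they are.

Things in the scene. Friction and masses are not known exactly. Their poses are not given: they have to be found in the camera images.
- die: The oblong stamping die: a solid block 70 x 50 x 30 mm (local x, y, z), aluminium with a 4 mm brass face on top, 0.2 to 0.4 kg. It starts flat on the bench, brass up. Origin at the centre of its underside; x along its long side, z up out of the brass face. Either end may go to the side fence.
- plate: Sloping aluminium plate on a fixed green base. Origin on its top surface, 40 mm above the bench, in the locating corner where the fences' inner faces meet; x along the lower fence away from the side fence (rises 12 degrees), y along the side fence away from the lower fence (rises 20), z normal to the surface. It spans x -10 to 185, y -10 to 115 mm. Die fully home: its origin at 35, 25, 0 mm.
- side_fence: Steel strip fixed along the plate's left edge, 10 mm thick, standing 12 mm above the plate, from y -10 to 105 mm. Same origin and axes as the plate; its inner face is the plane x = 0. A released die slides towards the corner but may hang up some mm short of this fence, or of the other.
- lower_fence: Steel strip fixed along the plate's lower edge, 10 mm thick, standing 12 mm above the plate, from x 0 to 110 mm. Same origin and axes as the plate; its inner face is the plane y = 0. Plate, fences and jaw are slick: friction coefficient 0.14 to 0.26, differing from run to run.
- jaw (a joint): Travel of the stiff clamp bar along plate -x, in m, 0 (open) to 0.085; its front face is at plate x = 0.150 minus this. Starts at 0 to 0.015. A round pressure pad, 18 mm across, stands 4 to 14 mm ahead of that face (differs each time), at plate y 25, 17 mm up, and meets a seated die at x = 0.070. Moving the bar takes about 8 N; more goes into the die. It stays where left, keeping some squeeze.
- jaw_top (a point): Point on the middle line of the clamp bar's top, at plate y = 25 mm (in line with the middle of a seated die), 34.5 mm above the plate; axes as the plate's. The bar is dark steel, upright, 22 mm long in x (11 mm each side of this point), 90 mm wide in y (plate y 5 to 95 mm) and 34 mm high. Behind it the plate is open.
- spare_die: A square die, 44 x 44 x 30 mm, standing loose on the bench; not to be used or moved. Origin at the centre of its underside.
- ink_tin: A closed round tin, 60 mm in diameter and 55 mm high, standing loose on the bench; leave alone. Origin at the centre of its underside.
- brush: A hand brush lying loose on the bench, along its local x; leave alone. Origin at the middle of its underside.
Not all that is in view belongs to the job. What is shaped like the die but purple is not meant.

How it is judged:
On the way:
1. the die lies on the plate, brass up, home within 2 mm of both fences, with the fingers off it, while the clamp bar is still clear of it (travel below 52 mm) (x of die in the frame of plate between 0.033 and 0.037 m and y of die in the frame of plate between 0.023 and 0.027 m and z of die in the frame of plate below 0.002 m and angle between the x axis of die and the x axis of plate, either way round below 0.04 rad and angle between die's own z axis and vertical below 0.6 rad and contact force between the fingers and die below 0.1 N and value of joint jaw below 0.052 m), for 0.2 s.
At the end, for the whole second after the job is handed in: The die rests flat on the plate, brass up, long side along the lower fence (within 0.03 rad), centre within 1.5 mm of home against both fences; the clamp bar is up to it (travel over 62 mm) and keeps it pressed on the side fence with over 3 N; all released (x of die in the frame of plate between 0.033 and 0.0365 m and y of die in the frame of plate between 0.023 and 0.0265 m and z of die in the frame of plate below 0.002 m and angle between the x axis of die and the x axis of plate, either way round below 0.03 rad and angle between die's own z axis and vertical below 0.6 rad and linear speed of die below 0.01 m/s and value of joint jaw above 0.062 m and contact force between die and side_fence above 3 N); the robot touches nothing.
It fails at once if the die presses on or strikes the side fence with more than 18 N (contact force between die and side_fence above 18 N).
It fails at once if the die presses on or strikes the lower fence with more than 25 N (contact force between die and lower_fence above 25 N).
It fails at once if the die is set down on or pressed into the plate with more than 40 N (contact force between die and plate_c0 above 40 N).
It fails at once if the square die, the tin or the brush is moved more than 15 mm (distance of any of spare_die, ink_tin, brush from where it was at the start of the episode above 0.015 m).
It also fails if it takes over 72 s, if anything falls off the work surface, if the arm or the gripper's body presses on something with over 40 N, if the wrist force passes 120 N, or if a joint passes its speed limit or range.

## Working session

There is one attempt and no reset: what is moved stays moved. The work goes in short steps, Python scripts to look and compute and a tool call to move; the robot and the scene stay as the last step left them, time stands still between calls to the robot, and variables do not carry over. Pictures are saved under pics/ and viewed, at most 11 in all, crops included, and the job is handed in when it is done.

Besides the shell and the picture viewer there is one more tool, called after "Emit:" as name([rows], argument=value, ...), one row to a line, values as JSON. arm_command: Moves the arm, as the interface text tells. Its arguments: {"type":"object","properties":{"deltas":{"type":"array","items":{"type":"object","properties":{"claw":{"type":"number"},"linear":{"type":"array","items":{"type":"number"}},"yaw":{"type":"number"}}}}},"required":["deltas"]}

```bash
ls; mkdir -p pics; python3 - <<'E'
from station import arm, imaging
import cv2, numpy as np
for n in ("scene","top"):
    c=imaging.camera(n); cv2.imwrite(f"pics/{n}0.png",c["image"][...,::-1])
    np.savez(f"{n}0.npz",**{k:np.array(v) for k,v in c.items()})
o=arm.get_obs(); print(o)
E
```

```text
pics
{'time_s': 0.1, 'joint_pos': array([-1.39242111e+00,  1.31090113e-01,  1.48920569e+00,  2.81371742e-05,
        1.52297445e+00, -8.53865314e-02]), 'joint_vel': array([ 0.00095574, -0.00175787, -0.00232646,  0.00043503,  0.00139901,
        0.00141543]), 'joint_torque': array([-6.23159958e-04, -5.61339784e+01, -4.93098557e+01,  7.68932118e-02,
        2.90900655e-02, -6.79544587e-05]), 'eef_pos': array([ 0.15637912, -0.57874777,  0.23167026]), 'tool_rot': array([-3.11264980e+00, -4.12893354e-01,  7.83367064e-05]), 'contact_force': array([-0.16510866, -0.23293993, -0.57378302]), 'wrist_torque': array([-0.04514334,  0.04384362, -0.00446863]), 'finger_force': 0.0, 'opening': 0.09295185375101851}
```

View pics/scene0.png

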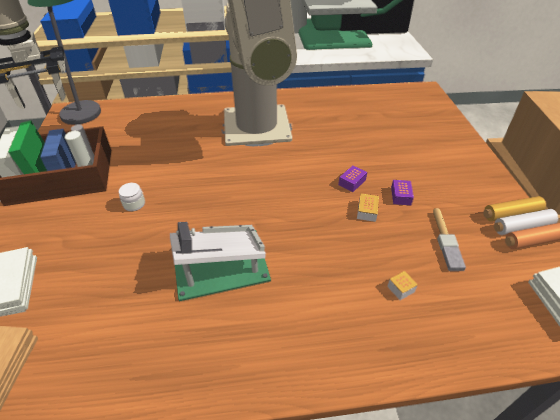

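View pics/top0.png

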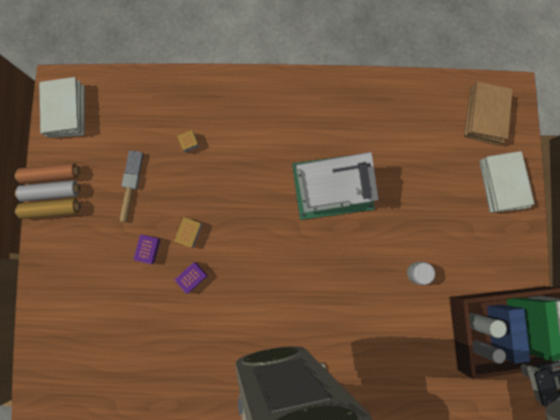

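The scene view shows these candidates for the die:
- oblong brass-faced block at scene (369,208), top (188,233)
- square brass die at scene (402,285), top (188,141)
- two purple blocks at top (147,250) and (191,277)

By the description I choose the oblong brass one at top (188,233). The fixture is at top (335,185), with the side fence on the left and the bar at (365,180). Next I measure and take a close crop.

```bash
cat > h.py <<'E'
import numpy as np, cv2
from scipy.spatial.transform import Rotation as R
def cloud(c):
    """world xyz per pixel, HxWx3 (nan without depth)"""
    d=c["depth"]; h,w=d.shape
    u,v=np.meshgrid(np.arange(w),np.arange(h))
    p=cv2.undistortPoints(np.stack([u,v],-1).reshape(-1,1,2).astype(float),c["K"],c["dist_coeffs"]).reshape(h,w,2)
    P=np.dstack([p[...,0]*d,-p[...,1]*d,-d]); T=c["world_from_camera"]
    P=P@T[:3,:3].T+T[:3,3]; P[d==0]=np.nan
    return P
def project(c,X):
    T=np.linalg.inv(c["world_from_camera"]); X=np.atleast_2d(X)@T[:3,:3].T+T[:3,3]
    return cv2.projectPoints(X*[1,-1,-1],np.zeros(3),np.zeros(3),c["K"],c["dist_coeffs"])[0].reshape(-1,2)
def crop(c,u0,v0,u1,v1,s,fn):
    cv2.imwrite(fn,cv2.resize(c["image"][v0:v1,u0:u1,::-1],None,fx=s,fy=s,interpolation=cv2.INTER_CUBIC))
E
python3 - <<'E'
import numpy as np,cv2
from h import *
c=np.load("top0.npz"); c={k:c[k] for k in c}
P=cloud(c); print(c["world_from_camera"].round(3).tolist())
for n,(u,v) in dict(die=(188,233),sq=(188,141),tin=(422,273),brush=(131,185),bench=(250,120),bar=(365,180),plate=(325,185)).items(): print(n,P[v,u].round(4))
im=c["image"]; a=cv2.resize(im[170:300,110:230],None,fx=4,fy=4,interpolation=2); b=cv2.resize(im[140:230,280:390],None,fx=520/90,fy=520/90,interpolation=2)
H=520; out=np.zeros((H,790,3),np.uint8)
a=cv2.resize(im[210:300,130:180+45],None,fx=3,fy=3,interpolation=2)
out[:a.shape[0],:a.shape[1]]=a; b=cv2.resize(im[145:230,285:385],None,fx=5,fy=5,interpolation=2); out[:b.shape[0],290:290+b.shape[1]]=b
cv2.imwrite("pics/crop1.png",out[...,::-1])
E
```

```text
[[0.013, 0.993, -0.12, 0.384], [-1.0, 0.014, 0.003, 0.034], [0.005, 0.119, 0.993, 1.152], [0.0, 0.0, 0.0, 1.0]]
die [0.4478 0.2598 0.0306]
sq [0.7019 0.2702 0.0288]
tin [ 0.3491 -0.36    0.0556]
brush [0.5783 0.4256 0.0196]
bench [0.7733 0.1016 0.001 ]
bar [ 0.581  -0.1966  0.1235]
plate [ 0.5763 -0.1028  0.0699]
```

View pics/crop1.png

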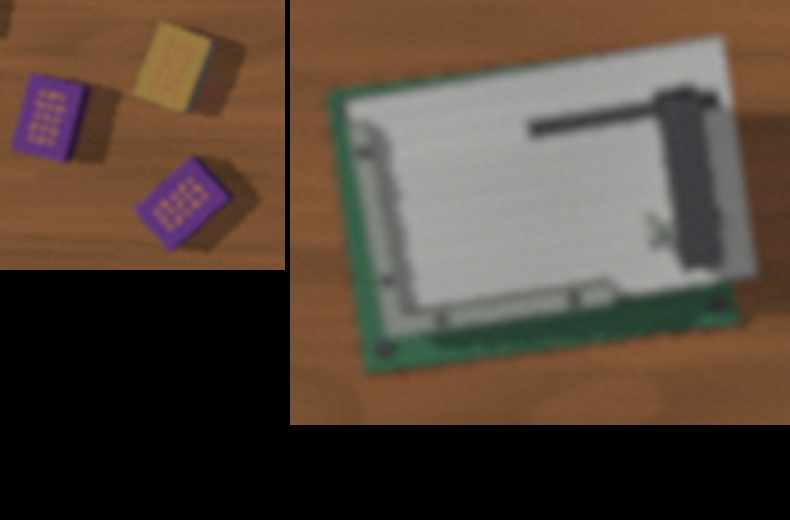

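The crop confirms it: the die is the oblong brass-faced block at crop (175,67). The fixture shows the side fence at left and the lower fence at the bottom, meeting near crop (405,310), with the bar at (690,180). Next are rough poses and the wrist camera offset.

```bash
python3 - <<'E'
import numpy as np,cv2
from h import *
from station import arm, imaging
c=np.load("top0.npz"); c={k:c[k] for k in c}
P=cloud(c); im=c["image"].astype(int)
m=np.zeros(im.shape[:2],bool); m[215:252,170:208]=1
m&=(abs(P[...,2]-.03)<.006)
q=P[m][:,:2]; r=cv2.minAreaRect(q.astype(np.float32)*1000); print("die",m.sum(),r,cv2.boxPoints(r).round(1).tolist())
# plate plane
m=np.zeros(m.shape,bool); m[178:198,312:350]=1
q=P[m]; q=q[np.isfinite(q[:,0])]; ce=np.median(q,0)
for _ in range(3):
    A=np.c_[q[:,:2],np.ones(len(q))]; s=np.linalg.lstsq(A,q[:,2],rcond=None)[0]; e=q[:,2]-A@s; q=q[abs(e)<max(.003,1.5*e.std())]
n=np.array([-s[0],-s[1],1]);n/=np.linalg.norm(n); print("plane",s,n,e.std(),len(q), "tilt",np.degrees(np.arccos(n[2])),"updir",np.degrees(np.arctan2(s[1],s[0])))
print("expected tilt",np.degrees(np.arccos(np.sqrt(1-np.sin(np.radians(12))**2-np.sin(np.radians(20))**2))))
w=imaging.camera("wrist"); o=arm.get_obs()
T=np.eye(4);T[:3,:3]=R.from_rotvec(o["tool_rot"]).as_matrix();T[:3,3]=o["eef_pos"]
print((np.linalg.inv(T)@w["world_from_camera"]).round(4)); print(w["K"],w["dist_coeffs"],c["K"][0,0])
s=np.load("scene0.npz"); s={k:s[k] for k in s}; print(s["world_from_camera"].round(3).tolist())
E
```

```text
die 488 ((450.8635559082031, 262.82318115234375), (51.113807678222656, 70.43685150146484), 69.85487365722656) [[409.0, 251.0], [475.1000061035156, 226.6999969482422], [492.70001220703125, 274.70001220703125], [426.6000061035156, 298.8999938964844]]
plane [ 0.39467806 -0.17019709 -0.17681505] [-0.36260339  0.15636553  0.91873206] 0.0015297725195995513 631 tilt 23.258583449028677 updir -23.327163760500937
expected tilt 23.59419762553864
[[ 8.000e-04  9.629e-01  2.699e-01  7.510e-02]
 [ 1.000e+00 -9.000e-04  1.000e-04 -2.000e-04]
 [ 4.000e-04  2.699e-01 -9.629e-01 -1.520e-01]
 [ 0.000e+00  0.000e+00  0.000e+00  1.000e+00]]
[[310.32912538   0.         281.60727915]
 [  0.         310.32912538 214.59513468]
 [  0.           0.           1.        ]] [0.02409345 0.         0.         0.         0.        ] 419.24509879722507
[[0.13, -0.708, 0.694, 1.195], [0.992, 0.085, -0.098, -0.054], [0.01, 0.701, 0.713, 0.768], [0.0, 0.0, 0.0, 1.0]]
```

Emit:
arm_command([
  {"claw": 93,"linear": [26,-17,0],"yaw": 0},
  {"claw": 93,"linear": [26,-17,0],"yaw": 0},
  {"claw": 93,"linear": [26,-17,0],"yaw": 0},
  {"claw": 93,"linear": [26,-17,0],"yaw": 0},
  {"claw": 93,"linear": [26,-17,0],"yaw": 0},
  {"claw": 93,"linear": [26,-17,0],"yaw": 0},
  {"claw": 93,"linear": [26,-17,0],"yaw": 0},
  {"claw": 93,"linear": [26,-17,0],"yaw": 0},
  {"claw": 93,"linear": [26,-17,0],"yaw": 0},
  {"claw": 93,"linear": [26,-17,0],"yaw": 0},
])

```text
time_s: 0.98
eef_pos: [0.3638, -0.3459, 0.2324]
tool_rot: [-3.114, -0.413, 0.0]
contact_force: [0.4, -0.4, 0.4]
opening: 0.0929
finger_force: 0.0
```

Emit:
arm_command([
  {"claw": 93,"linear": [26,-17,0],"yaw": 0},
  {"claw": 93,"linear": [26,-17,0],"yaw": 0},
  {"claw": 93,"linear": [26,-17,0],"yaw": 0},
  {"claw": 93,"linear": [26,-17,0],"yaw": 0},
  {"claw": 93,"linear": [26,-17,0],"yaw": 0},
  {"claw": 93,"linear": [26,-17,0],"yaw": 0},
  {"claw": 93,"linear": [26,-17,0],"yaw": 0},
  {"claw": 93,"linear": [26,-17,0],"yaw": 0},
  {"claw": 93,"linear": [26,-17,0],"yaw": 0},
  {"claw": 93,"linear": [26,-17,0],"yaw": 0},
  {"claw": 93,"linear": [0,0,0],"yaw": 1.2},
  {"claw": 93,"linear": [0,0,0],"yaw": 0},
])

```text
time_s: 1.98
eef_pos: [0.5703, -0.1138, 0.2319]
tool_rot: [-3.134, -0.213, 0.002]
contact_force: [-0.9, -1.0, -0.6]
opening: 0.0928
finger_force: 0.0
```

```bash
cat >> h.py <<'E'
def grab(n,tag):
    from station import imaging
    c=imaging.camera(n); np.savez(tag+".npz",**{k:np.array(v) for k,v in c.items()}); return c
def load(tag):
    c=np.load(tag+".npz"); return {k:c[k] for k in c}
def toolpose():
    from station import arm
    o=arm.get_obs(); M=R.from_rotvec(o["tool_rot"]).as_matrix(); return o,M
E
python3 - <<'E'
from h import *
c=grab("wrist","w1"); crop(c,0,0,560,420,1.42,"pics/w1.png"); o,M=toolpose(); print(o["time_s"],o["eef_pos"],M.round(3).tolist())
E
```

```text
2.0333 [ 0.56978457 -0.11477661  0.23204484] [[0.99, 0.141, -0.001], [0.141, -0.99, 0.0], [-0.001, -0.0, -1.0]]
```

View pics/w1.png

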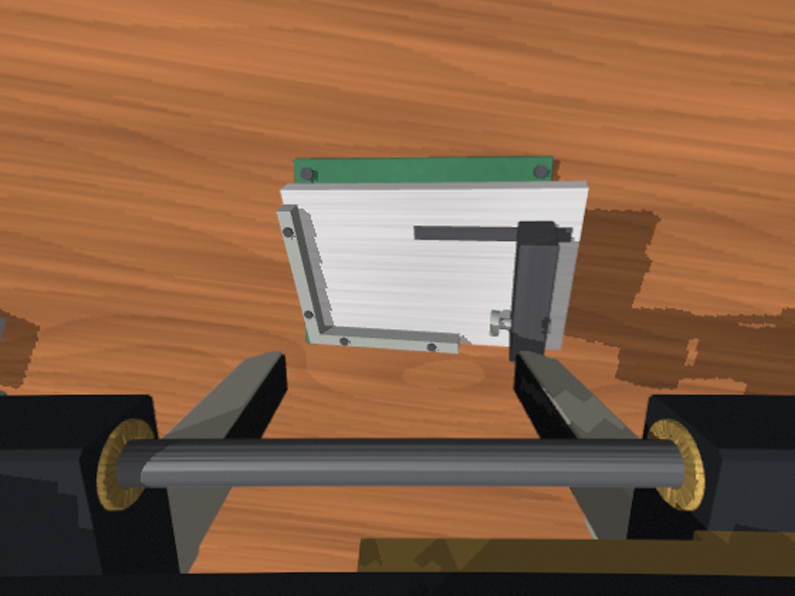

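The wrist view shows the fixture: side fence corners near (277,209) and (297,206), lower fence end near (459,345), inner corner near (322,330), and the bar at (535,280) with its pad at (495,322). I enlarge it to read the corners.

```bash
python3 - <<'E'
from h import *
c=load("w1"); crop(c,190,120,420,260,3.4,"pics/w1c.png")
E
```

```text
(no output)
```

View pics/w1c.png

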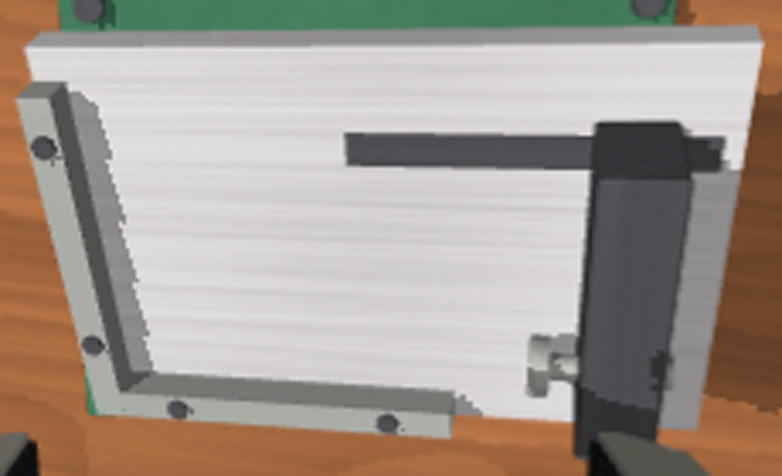

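```bash
cat >> h.py <<'E'
a,b=np.sin(np.radians([12,20])); cx=np.sqrt(1-a*a)
X0=np.array([cx,0,a]); yx=-a*b/cx; Y0=np.array([yx,np.sqrt(1-yx*yx-b*b),b]); R0=np.c_[X0,Y0,np.cross(X0,Y0)]
Rz=lambda p:R.from_euler('z',p).as_matrix()
E
python3 - <<'E'
from h import *
from scipy.optimize import least_squares
c=load("w1")
pts=[((18,98),(-10,105,12)),((53,97),(0,105,12)),((67,83),(0,105,0)),((118,390),(0,0,12)),((450,411),(110,0,12)),((449,437),(110,-10,12)),((150,374),(0,0,0)),((453,392),(110,0,0)),((100,415),(-10,-10,12)),((30,48),(-10,115,0)),((760,42),(185,115,0)),((697,429),(185,-10,0))]
uv=np.array([[190+(x+.5)/3.4-.5,120+(y+.5)/3.4-.5] for (x,y),_ in pts]); L=np.array([p for _,p in pts])/1000
f=lambda p,r:(project(c,L@(Rz(p[0])@R0).T+p[1:4])-uv).ravel()
s=least_squares(f,[-1.43,.5,-.05,.04],args=(0,),loss="soft_l1"); print("4dof",np.degrees(s.x[0]),s.x[1:]); print(f(s.x,0).reshape(-1,2).round(1).tolist())
s3=least_squares(lambda p:f([*p,.04],0),s.x[:3],loss="soft_l1"); print("3dof",np.degrees(s3.x[0]),s3.x[1:],s3.cost,s.cost)
# 6 dof with camera tilt
def g(q):
    M=R.from_rotvec(q[3:6]).as_matrix(); X=L@(M@Rz(-1.43)@R0).T+q[:3]; return (project(c,X)-uv).ravel()
s6=least_squares(g,[*s.x[1:],0,0,0],loss="soft_l1"); M=R.from_rotvec(s6.x[3:]).as_matrix()@Rz(-1.43)@R0
print("6dof",s6.x[:3],s6.cost,"slopes",np.degrees(np.arcsin(M[2])),"yawx",np.degrees(np.arctan2(M[1,0],M[0,0])))
# depth check: plate points in plate frame
P=cloud(c); Rp=Rz(s.x[0])@R0; 
Q=(P-np.array([*s.x[1:3],.04]))@Rp; 
m=(Q[...,0]>.02)&(Q[...,0]<.1)&(Q[...,1]>.03)&(Q[...,1]<.085)&(abs(Q[...,2])<.015); q=Q[m]
A=np.c_[q[:,:2],np.ones(len(q))]; print("depth plane z vs x,y",np.linalg.lstsq(A,q[:,2],rcond=None)[0].round(4))
# top cam check
t=load("top0"); Pt=cloud(t); Q=(Pt-np.array([*s.x[1:3],.04]))@Rp
m=(Q[...,0]>.02)&(Q[...,0]<.1)&(Q[...,1]>.03)&(Q[...,1]<.085)&(abs(Q[...,2])<.015); q=Q[m];A=np.c_[q[:,:2],np.ones(len(q))]; print("top",np.linalg.lstsq(A,q[:,2],rcond=None)[0].round(4))
print("bench z wrist",np.nanmedian(P[5:60,150:400,2]), "bar/pad uv->plate")
Rw=Rp; Q=(P-np.array([*s.x[1:3],.04]))@Rp
for (x,y) in [(537,365),(605,210),(635,150),(650,300)]:
    u,v=int(190+x/3.4),int(120+y/3.4); print((x,y),(Q[v,u]*1000).round(1))
E
```

```text
4dof -81.72079174496254 [ 0.52352073 -0.05761819  0.03777334]
[[0.0, 0.4], [-0.5, 0.8], [0.2, -0.3], [1.2, 0.3], [0.3, 0.5], [0.6, -0.2], [-4.8, -1.5], [0.4, -1.0], [-0.0, -0.9], [-0.9, 0.1], [0.6, 0.8], [-0.7, -0.3]]
3dof -81.73117355222537 [ 0.52389623 -0.05764854] 9.741640210213916 8.04125161571975
6dof [ 0.52285473 -0.0577205   0.03787757] 6.38603576936242 slopes [12.33718458 18.81843544 67.237254  ] yawx -81.50226242140154
depth plane z vs x,y [ 0.0009 -0.0065 -0.    ]
top [ 0.0116 -0.0062 -0.0008]
bench z wrist 3.586613276490569e-05 bar/pad uv->plate
(537, 365) [134.5  30.6  23.1]
(605, 210) [148.4  87.4  32.9]
(635, 150) [155.4  95.4  18.3]
(650, 300) [161.9  61.8  34. ]
```

Emit:
arm_command([
  {"claw": 93,"linear": [-6,-35.5,0],"yaw": 0},
  {"claw": 93,"linear": [-6,-35.5,0],"yaw": 0},
  {"claw": 93,"linear": [-6,-35.5,0],"yaw": 0},
  {"claw": 93,"linear": [-6,-35.5,0],"yaw": 0},
  {"claw": 93,"linear": [-6,-35.5,0],"yaw": 0},
  {"claw": 93,"linear": [-6,-35.5,0],"yaw": 0},
  {"claw": 93,"linear": [-6,-35.5,0],"yaw": 0},
  {"claw": 93,"linear": [-6,-35.5,0],"yaw": 0},
  {"claw": 93,"linear": [-6,-35.5,0],"yaw": 0},
  {"claw": 93,"linear": [-6,-35.5,0],"yaw": 0},
  {"claw": 93,"linear": [-5,-35.5,0],"yaw": 0},
])

```text
time_s: 2.95
eef_pos: [0.4507, 0.2627, 0.2328]
tool_rot: [3.134, 0.222, 0.001]
contact_force: [0.8, -0.4, -0.1]
opening: 0.0929
finger_force: 0.0
```

Emit:
arm_command([
  {"claw": 93,"linear": [0,0,3],"yaw": -1.03},
  {"claw": 93,"linear": [0,0,3],"yaw": -1.03},
  {"claw": 93,"linear": [0,0,3],"yaw": -1.03},
  {"claw": 93,"linear": [0,0,3],"yaw": -1.03},
  {"claw": 93,"linear": [0,0,3],"yaw": -1.03},
  {"claw": 93,"linear": [0,0,3],"yaw": -1.03},
  {"claw": 93,"linear": [0,0,3],"yaw": -1.03},
  {"claw": 93,"linear": [0,0,3],"yaw": -1.03},
  {"claw": 93,"linear": [0,0,3],"yaw": -1.03},
  {"claw": 93,"linear": [0,0,3],"yaw": -1.03},
  {"claw": 93,"linear": [0,0,0],"yaw": 0},
])

```text
time_s: 3.87
eef_pos: [0.4512, 0.2611, 0.2019]
tool_rot: [2.571, 1.806, -0.002]
contact_force: [0.3, -0.3, -1.5]
opening: 0.093
finger_force: 0.0
```

```bash
python3 - <<'E'
from h import *
c=grab("wrist","w2"); cv2.imwrite("pics/w2.png",c["image"][...,::-1]); o,M=toolpose(); p=o["eef_pos"]; print(o["time_s"],p,M.round(3).tolist())
P=cloud(c); 
d=np.linalg.norm(P[...,:2]-[.451,.263],axis=-1); m=(d<.048)&(P[...,2]>.022)&(P[...,2]<.036)
q=P[m]; r=cv2.minAreaRect((q[:,:2]*1000).astype(np.float32)); print(m.sum(),r,np.median(q[:,2])); bx=cv2.boxPoints(r); print(bx.round(1).tolist())
ce=np.array([*r[0],0])/1000-p; print("die centre in tool mm",(M.T@ce*1000).round(1))
e=max([(np.linalg.norm(bx[i]-bx[i-1]),*(bx[i]-bx[i-1])) for i in range(4)]); print("long dir in tool deg",np.degrees(np.arctan2(*( M.T@np.array([e[1],e[2],0]))[[1,0]])))
E
```

```text
3.9167 [0.45132222 0.26123646 0.20223407] [[0.346, 0.938, -0.001], [0.938, -0.346, -0.001], [-0.001, -0.0, -1.0]]
3067 ((452.57635498046875, 265.806396484375), (50.046932220458984, 70.00570678710938), 70.4261703491211) 0.030128563153758725
[[411.20001220703125, 254.0], [477.20001220703125, 230.5], [493.8999938964844, 277.70001220703125], [428.0, 301.1000061035156]]
die centre in tool mm [  4.9  -0.3 202.2]
long dir in tool deg 89.32576186839562
```

View pics/w2.png

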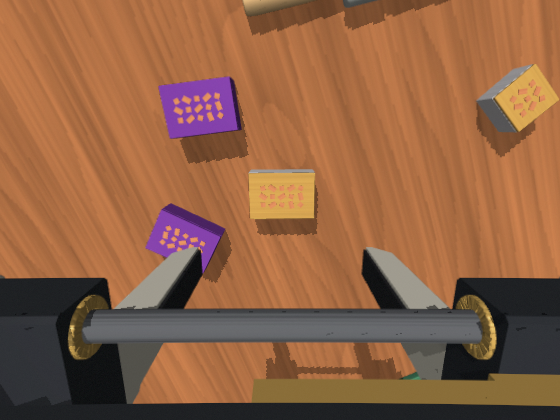

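The die lies squarely between the fingers at (282,195), with both purple blocks about 30 mm clear of the finger paths. Going down now, to grip the ends with the tips 12 mm above the bench.

Emit:
arm_command([
  {"claw": 93,"linear": [5,0,5],"yaw": -0.1},
  {"claw": 93,"linear": [0,0,20],"yaw": 0},
  {"claw": 93,"linear": [0,0,25],"yaw": 0},
  {"claw": 93,"linear": [0,0,25],"yaw": 0},
  {"claw": 93,"linear": [0,0,25],"yaw": 0},
  {"claw": 93,"linear": [0,0,25],"yaw": 0},
  {"claw": 93,"linear": [0,0,20],"yaw": 0},
  {"claw": 93,"linear": [0,0,15],"yaw": 0},
  {"claw": 93,"linear": [0,0,10],"yaw": 0},
  {"claw": 93,"linear": [0,0,6],"yaw": 0},
  {"claw": 93,"linear": [0,0,0],"yaw": 0},
  {"claw": 80,"linear": [0,0,0],"yaw": 0},
])

```text
time_s: 4.92
eef_pos: [0.4536, 0.2672, 0.0272]
tool_rot: [2.568, 1.809, 0.001]
contact_force: [-0.1, 0.1, -0.0]
opening: 0.09
finger_force: 0.0
```

Emit:
arm_command([
  {"claw": 74,"linear": [0,0,0],"yaw": 0},
  {"claw": 60,"linear": [0,0,0],"yaw": 0},
  {"claw": 60,"linear": [0,0,0],"yaw": 0},
  {"claw": 60,"linear": [0,0,0],"yaw": 0},
  {"claw": 60,"linear": [0,0,0],"yaw": 0},
  {"claw": 60,"linear": [0,0,0],"yaw": 0},
])

```text
time_s: 5.42
eef_pos: [0.4538, 0.2674, 0.0277]
tool_rot: [2.568, 1.81, 0.002]
contact_force: [-0.9, 0.0, 6.3]
opening: 0.07
finger_force: 30.0
```

Emit:
arm_command([
  {"claw": 60,"linear": [0,0,-4],"yaw": 0},
  {"claw": 60,"linear": [0,0,-12],"yaw": 0},
  {"claw": 60,"linear": [0,0,-20],"yaw": 0},
  {"claw": 60,"linear": [0,0,-25],"yaw": 0},
  {"claw": 60,"linear": [0,0,-25],"yaw": 0},
  {"claw": 60,"linear": [0,0,-25],"yaw": 0},
  {"claw": 60,"linear": [0,0,-25],"yaw": 0},
  {"claw": 60,"linear": [0,0,-25],"yaw": 0},
  {"claw": 60,"linear": [0,0,-20],"yaw": 0},
  {"claw": 60,"linear": [0,0,-12],"yaw": 0},
  {"claw": 60,"linear": [0,0,0],"yaw": 0},
  {"claw": 60,"linear": [0,0,0],"yaw": 0},
])

```text
time_s: 6.42
eef_pos: [0.4533, 0.2671, 0.2198]
tool_rot: [2.568, 1.81, 0.001]
contact_force: [1.1, -0.1, -1.9]
opening: 0.0695
finger_force: 30.0
```

```bash
python3 - <<'E'
from h import *
c=grab("wrist","w3"); o,M=toolpose(); p=o["eef_pos"]; print(o["time_s"],p,o["contact_force"],o["opening"])
P=cloud(c); Q=(P-p)@M*1000   # tool frame
m=(abs(Q[...,0])<45)&(abs(Q[...,1])<30)&(Q[...,2]<6)&(Q[...,2]>-12)
q=Q[m]; print(m.sum(),np.percentile(q,[1,5,50,95,99],axis=0).round(1).tolist())
A=np.c_[q[:,:2],np.ones(len(q))]; print("top plane",np.linalg.lstsq(A,q[:,2],rcond=None)[0].round(3))
# plan
O=np.array([.5237,-.0576,.04]); psi=np.radians(-81.72); Rp=Rz(psi)@R0
def plan(x,y,zp=21-0.0):
    B=O+Rp@np.array([x+35,y,0])/1000
    n=Rz(psi)@np.array([0,-b,np.sqrt(1-b*b)]); xh=Rz(psi)@[1,0,0]
    return B-.035*xh+n*.021+[0,0,.0067]
T=plan(41,31); print("TCP line contact",T, "delta in tool mm",(M.T@(T-p)*1000).round(1),"tooly heading",np.degrees(np.arctan2(M[1,1],M[0,1])))
E
```

```text
6.4667 [0.45259962 0.26677039 0.21846842] [-0.36167367  0.77453491 -3.04854317] 0.06952952096979756
9000 [[-18.4, -29.3, -5.3], [-16.4, -27.0, -4.9], [5.1, -0.1, -3.8], [23.2, 27.0, -0.1], [23.6, 29.5, 4.6]]
top plane [ 0.044 -0.    -3.685]
TCP line contact [ 0.55067359 -0.0911508   0.09283746] delta in tool mm [-304.   212.9  125.7] tooly heading -19.649392563880372
```

Emit:
arm_command([
  {"claw": 60,"linear": [-12,9,0],"yaw": 0},
  {"claw": 60,"linear": [-25,17,0],"yaw": 0},
  {"claw": 60,"linear": [-28,20,0],"yaw": 0},
  {"claw": 60,"linear": [-28,20,0],"yaw": 0},
  {"claw": 60,"linear": [-28,20,0],"yaw": 0},
  {"claw": 60,"linear": [-28,20,0],"yaw": 0},
  {"claw": 60,"linear": [-28,20,0],"yaw": 0},
  {"claw": 60,"linear": [-28,20,0],"yaw": 0},
  {"claw": 60,"linear": [-28,20,0],"yaw": 0},
  {"claw": 60,"linear": [-28,20,0],"yaw": 0},
  {"claw": 60,"linear": [-25,17,0],"yaw": 0},
  {"claw": 60,"linear": [-18,10,0],"yaw": 0},
])

```text
time_s: 7.47
eef_pos: [0.5507, -0.0935, 0.2169]
tool_rot: [-2.567, -1.806, 0.005]
contact_force: [0.5, 1.0, -3.3]
opening: 0.07
finger_force: 30.0
```

Emit:
arm_command([
  {"claw": 60,"linear": [0,0,0],"yaw": 0.94},
  {"claw": 60,"linear": [0,0,4],"yaw": 0.94},
  {"claw": 60,"linear": [0,0,6],"yaw": 0.94},
  {"claw": 60,"linear": [0,0,6],"yaw": 0.94},
  {"claw": 60,"linear": [0,0,6],"yaw": 0.94},
  {"claw": 60,"linear": [0,0,6],"yaw": 0.94},
  {"claw": 60,"linear": [0,0,6],"yaw": 0.94},
  {"claw": 60,"linear": [0,0,6],"yaw": 0.94},
  {"claw": 60,"linear": [0,0,4],"yaw": 0.94},
  {"claw": 60,"linear": [0,0,2],"yaw": 0.94},
  {"claw": 60,"linear": [0,0,0],"yaw": 0.94},
  {"claw": 60,"linear": [0,0,0],"yaw": 0},
])

```text
time_s: 8.47
eef_pos: [0.55, -0.0905, 0.1708]
tool_rot: [-3.132, -0.22, 0.007]
contact_force: [-0.3, 1.0, -1.6]
opening: 0.0696
finger_force: 30.0
```

```bash
python3 - <<'E'
from h import *
c=grab("wrist","w4"); cv2.imwrite("pics/w4.png",c["image"][...,::-1]); o,M=toolpose(); p=o["eef_pos"]; print(o["time_s"],p,o["contact_force"],o["opening"])
T=np.array([.5507,-.0912,.0928]); print("delta in tool mm",(M.T@(T-p)*1000).round(1),"tooly heading",np.degrees(np.arctan2(M[1,1],M[0,1])))
E
```

```text
8.5167 [ 0.55024725 -0.09058896  0.17133895] [-0.30970863  0.13776911 -2.37698335] 0.06997652083904549
delta in tool mm [ 0.6  0.8 78.5] tooly heading -81.59908643943147
```

View pics/w4.png

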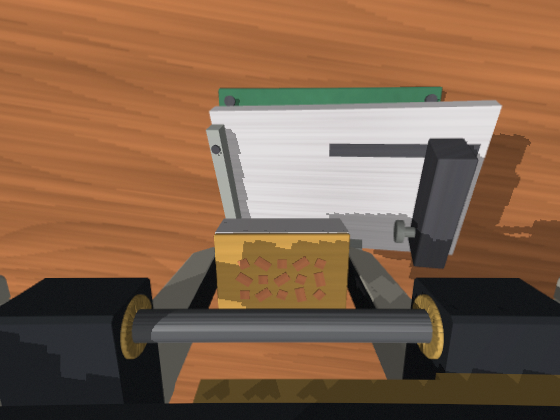

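The die is held at (282,265) over the plate. The pad at (403,232) and the fences are clear of the fingers. Coming down.

Emit:
arm_command([
  {"claw": 60,"linear": [0.6,0.8,8],"yaw": 0},
  {"claw": 60,"linear": [0,0,12],"yaw": 0},
  {"claw": 60,"linear": [0,0,12],"yaw": 0},
  {"claw": 60,"linear": [0,0,12],"yaw": 0},
  {"claw": 60,"linear": [0,0,10],"yaw": 0},
  {"claw": 60,"linear": [0,0,6],"yaw": 0},
  {"claw": 60,"linear": [0,0,3],"yaw": 0},
  {"claw": 60,"linear": [0,0,0],"yaw": 0},
  {"claw": 60,"linear": [0,0,0],"yaw": 0},
])

```text
time_s: 9.27
eef_pos: [0.5524, -0.0916, 0.1108]
tool_rot: [3.133, 0.228, 0.0]
contact_force: [-0.8, -0.5, -1.7]
opening: 0.0697
finger_force: 30.0
```

Emit:
arm_command([
  {"claw": 60,"linear": [0,0,1],"yaw": 0},
  {"claw": 60,"linear": [0,0,1],"yaw": 0},
  {"claw": 60,"linear": [0,0,1],"yaw": 0},
  {"claw": 60,"linear": [0,0,1],"yaw": 0},
  {"claw": 60,"linear": [0,0,0],"yaw": 0},
])

```text
time_s: 9.68
eef_pos: [0.5522, -0.0916, 0.1066]
tool_rot: [-3.133, -0.228, -0.0]
contact_force: [-0.6, -0.5, -2.6]
opening: 0.0697
finger_force: 30.0
```

Emit:
arm_command([
  {"claw": 60,"linear": [0,0,1],"yaw": 0},
  {"claw": 60,"linear": [0,0,1],"yaw": 0},
  {"claw": 60,"linear": [0,0,0],"yaw": 0},
])

```text
time_s: 9.93
eef_pos: [0.5521, -0.0916, 0.1044]
tool_rot: [-3.133, -0.228, 0.001]
contact_force: [0.1, 0.2, -1.7]
opening: 0.0695
finger_force: 30.0
```

Emit:
arm_command([
  {"claw": 60,"linear": [0,0,1],"yaw": 0},
  {"claw": 60,"linear": [0,0,1],"yaw": 0},
  {"claw": 60,"linear": [0,0,0],"yaw": 0},
])

```text
time_s: 10.18
eef_pos: [0.5521, -0.0915, 0.1023]
tool_rot: [-3.133, -0.228, 0.001]
contact_force: [0.1, -0.4, -2.4]
opening: 0.0697
finger_force: 30.0
```

Emit:
arm_command([
  {"claw": 60,"linear": [0,0,1],"yaw": 0},
  {"claw": 60,"linear": [0,0,1],"yaw": 0},
  {"claw": 60,"linear": [0,0,0],"yaw": 0},
])

```text
time_s: 10.43
eef_pos: [0.5521, -0.0916, 0.1004]
tool_rot: [-3.133, -0.228, 0.001]
contact_force: [-1.1, -0.4, -2.4]
opening: 0.0701
finger_force: 30.0
```

Emit:
arm_command([
  {"claw": 60,"linear": [0,0,1],"yaw": 0},
  {"claw": 60,"linear": [0,0,1],"yaw": 0},
  {"claw": 60,"linear": [0,0,0],"yaw": 0},
])

```text
time_s: 10.68
eef_pos: [0.5525, -0.0917, 0.0992]
tool_rot: [3.133, 0.228, 0.001]
contact_force: [-2.2, 0.1, 2.9]
opening: 0.0697
finger_force: 30.0
```

Emit:
arm_command([
  {"claw": 60,"linear": [0,0,1],"yaw": 0},
  {"claw": 60,"linear": [0,0,1],"yaw": 0},
  {"claw": 60,"linear": [0,0,0],"yaw": 0},
])

```text
time_s: 10.93
eef_pos: [0.5528, -0.0917, 0.0985]
tool_rot: [3.133, 0.228, 0.002]
contact_force: [-6.9, 3.0, 13.0]
opening: 0.0695
finger_force: 30.0
```

Emit:
arm_command([
  {"claw": 60,"linear": [0,0,1],"yaw": 0},
  {"claw": 60,"linear": [0,0,0],"yaw": 0},
])

```text
time_s: 11.1
eef_pos: [0.5529, -0.0916, 0.098]
tool_rot: [3.133, 0.228, 0.002]
contact_force: [-8.2, 3.0, 16.9]
opening: 0.0697
finger_force: 30.0
```

Emit:
arm_command([
  {"claw": 60,"linear": [0,0,1],"yaw": 0},
  {"claw": 60,"linear": [0,0,0],"yaw": 0},
])

```text
time_s: 11.27
eef_pos: [0.553, -0.0914, 0.0972]
tool_rot: [3.133, 0.228, 0.003]
contact_force: [-9.8, 4.6, 19.5]
opening: 0.0697
finger_force: 30.1
```

```bash
cat >> h.py <<'E'
def toptilt(tag):
    c=grab("wrist",tag); o,M=toolpose(); Q=(cloud(c)-o["eef_pos"])@M*1000; im=c["image"].astype(int)
    br=(im[...,0]>im[...,2]*1.8)&(im[...,1]>im[...,2]*1.4)   # brass yellow
    m=br&(abs(Q[...,0])<60)&(abs(Q[...,1])<34)&(Q[...,2]<20)&(Q[...,2]>-18)
    q=Q[m]; A=np.c_[q[:,:2],np.ones(len(q))]
    for _ in range(3):
        s=np.linalg.lstsq(A,q[:,2],rcond=None)[0]; k=abs(q[:,2]-A@s)<1.5; q,A=q[k],A[k]
    print(o["time_s"],"n",len(q),"brass slope deg along toolx,y",np.degrees(np.arctan(s[:2])).round(1),"z0",s[2].round(1),"range",np.percentile(q,[0.5,99.5],axis=0).round(1).tolist(),"F",o["contact_force"].round(1),"p",o["eef_pos"].round(4))
E
python3 -c "
from h import *
toptilt('w5')"
```

```text
11.3167 n 9130 brass slope deg along toolx,y [-1.5 -0.5] z0 -2.9 range [[-19.4, -33.6, -4.6], [22.1, 33.6, -1.2]] F [-10.2   4.   18.8] p [ 0.553  -0.0914  0.0973]
```

Emit:
arm_command([
  {"claw": 60,"linear": [0,0,0.6],"yaw": 0},
  {"claw": 60,"linear": [0,0,0],"yaw": 0},
])

```text
time_s: 11.48
eef_pos: [0.553, -0.0913, 0.0968]
tool_rot: [3.133, 0.228, 0.003]
contact_force: [-9.3, 5.4, 19.3]
opening: 0.0695
finger_force: 30.1
```

Emit:
arm_command([
  {"claw": 60,"linear": [0,0,0.6],"yaw": 0},
  {"claw": 60,"linear": [0,0,0],"yaw": 0},
])

```text
time_s: 11.65
eef_pos: [0.553, -0.0912, 0.0961]
tool_rot: [-3.133, -0.228, -0.003]
contact_force: [-9.5, 5.3, 19.2]
opening: 0.07
finger_force: 30.1
```

Emit:
arm_command([
  {"claw": 60,"linear": [0,0,0.6],"yaw": 0},
  {"claw": 60,"linear": [0,0,0.6],"yaw": 0},
  {"claw": 60,"linear": [0,0,0],"yaw": 0},
])

```text
time_s: 11.9
eef_pos: [0.5529, -0.0911, 0.0946]
tool_rot: [-3.133, -0.228, -0.002]
contact_force: [-9.8, 6.5, 17.1]
opening: 0.0698
finger_force: 30.1
```

Emit:
arm_command([
  {"claw": 60,"linear": [0,0,0.6],"yaw": 0},
  {"claw": 60,"linear": [0,0,0.6],"yaw": 0},
  {"claw": 60,"linear": [0,0,0],"yaw": 0},
])

```text
time_s: 12.15
eef_pos: [0.5528, -0.091, 0.0932]
tool_rot: [-3.133, -0.228, -0.002]
contact_force: [-8.6, 5.1, 16.1]
opening: 0.07
finger_force: 30.1
```

```bash
python3 -c "
from h import *
toptilt('w6')"
```

```text
12.2 n 8262 brass slope deg along toolx,y [-8.1 -1.4] z0 -4.3 range [[-20.0, -33.7, -8.1], [19.6, 33.6, -0.3]] F [-8.9  5.2 16. ] p [ 0.5528 -0.091   0.0932]
```

Emit:
arm_command([
  {"claw": 60,"linear": [0,0,0.6],"yaw": 0},
  {"claw": 60,"linear": [0,0,0.6],"yaw": 0},
  {"claw": 60,"linear": [0,0,0],"yaw": 0},
])

```text
time_s: 12.45
eef_pos: [0.5527, -0.091, 0.0919]
tool_rot: [-3.133, -0.228, -0.002]
contact_force: [-9.5, 6.0, 16.3]
opening: 0.07
finger_force: 30.0
```

Emit:
arm_command([
  {"claw": 60,"linear": [0,0,0.6],"yaw": 0},
  {"claw": 60,"linear": [0,0,0.6],"yaw": 0},
  {"claw": 60,"linear": [0,0,0],"yaw": 0},
])

```text
time_s: 12.7
eef_pos: [0.5528, -0.0909, 0.0909]
tool_rot: [-3.133, -0.228, -0.002]
contact_force: [-10.0, 5.8, 16.5]
opening: 0.0698
finger_force: 30.1
```

Emit:
arm_command([
  {"claw": 60,"linear": [0,0,0.6],"yaw": 0},
  {"claw": 60,"linear": [0,0,0.6],"yaw": 0},
  {"claw": 60,"linear": [0,0,0],"yaw": 0},
])

```text
time_s: 12.95
eef_pos: [0.5529, -0.0909, 0.0901]
tool_rot: [-3.133, -0.228, -0.002]
contact_force: [-10.6, 7.0, 19.5]
opening: 0.0702
finger_force: 30.1
```

```bash
python3 -c "
from h import *
toptilt('w7')"
```

```text
13.0 n 7449 brass slope deg along toolx,y [-13.6  -2. ] z0 -5.7 range [[-20.7, -33.6, -10.7], [17.3, 33.5, 0.7]] F [-10.4   6.4  19.1] p [ 0.5529 -0.0909  0.09  ]
```

Emit:
arm_command([
  {"claw": 60,"linear": [0,0,0.6],"yaw": 0},
  {"claw": 60,"linear": [0,0,0.6],"yaw": 0},
  {"claw": 60,"linear": [0,0,0],"yaw": 0},
])

```text
time_s: 13.25
eef_pos: [0.5531, -0.0909, 0.0891]
tool_rot: [-3.133, -0.228, -0.003]
contact_force: [-10.5, 6.9, 22.1]
opening: 0.0702
finger_force: 30.1
```

Emit:
arm_command([
  {"claw": 60,"linear": [0,0,0.6],"yaw": 0},
  {"claw": 60,"linear": [0,0,0.6],"yaw": 0},
  {"claw": 60,"linear": [0,0,0],"yaw": 0},
])

```text
time_s: 13.5
eef_pos: [0.5534, -0.0908, 0.0882]
tool_rot: [-3.133, -0.228, -0.004]
contact_force: [-10.7, 7.0, 22.7]
opening: 0.0701
finger_force: 30.1
```

```bash
python3 -c "
from h import *
toptilt('w8')"
```

```text
13.55 n 6982 brass slope deg along toolx,y [-16.5  -2.5] z0 -6.8 range [[-21.0, -33.6, -12.3], [15.9, 33.4, 1.1]] F [-11.6   8.1  22. ] p [ 0.5534 -0.0908  0.0882]
```

Emit:
arm_command([
  {"claw": 60,"linear": [0,0,-1],"yaw": 0},
  {"claw": 60,"linear": [0,0,-1],"yaw": 0},
  {"claw": 60,"linear": [0,0,-0.5],"yaw": 0},
  {"claw": 60,"linear": [0,0,0],"yaw": 0},
])

```text
time_s: 13.88
eef_pos: [0.5532, -0.0909, 0.0887]
tool_rot: [-3.133, -0.228, -0.004]
contact_force: [-1.4, 6.9, 8.0]
opening: 0.07
finger_force: 29.8
```

Emit:
arm_command([
  {"claw": 60,"linear": [0,0,-0.8],"yaw": 0},
  {"claw": 70,"linear": [0,0,0],"yaw": 0},
  {"claw": 70.5,"linear": [0,0,0],"yaw": 0},
])

```text
time_s: 14.13
eef_pos: [0.5532, -0.0913, 0.089]
tool_rot: [-3.133, -0.228, -0.003]
contact_force: [1.3, 3.6, 3.9]
opening: 0.0706
finger_force: 6.7
```

Emit:
arm_command([
  {"claw": 71,"linear": [0,0,0],"yaw": 0},
  {"claw": 71.5,"linear": [0,0,0],"yaw": 0},
  {"claw": 72,"linear": [0,0,0],"yaw": 0},
  {"claw": 72,"linear": [0,0,0],"yaw": 0},
])

```text
time_s: 14.47
eef_pos: [0.5516, -0.0918, 0.0877]
tool_rot: [-3.133, -0.227, 0.002]
contact_force: [-0.6, 1.6, -0.8]
opening: 0.0717
finger_force: 0.4
```

```bash
python3 -c "
from h import *
toptilt('w9')
c=load('w9'); cv2.imwrite('pics/w9.png',c['image'][...,::-1])"
```

```text
14.5167 n 6838 brass slope deg along toolx,y [-20.1  -4. ] z0 -6.0 range [[-23.3, -33.7, -13.0], [15.7, 32.9, 4.8]] F [-0.3  1.   0.2] p [ 0.5517 -0.0917  0.0878]
```

View pics/w9.png

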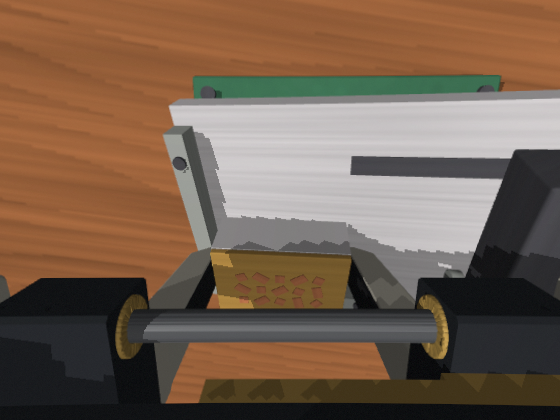

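The wrist view shows the die at (282,280), already sloping 20° crosswise and caught between the fingers lengthwise. I open slowly so it comes down the rest of the way without a drop.

Emit:
arm_command([
  {"claw": 72.4,"linear": [0,0,0],"yaw": 0},
  {"claw": 72.8,"linear": [0,0,0],"yaw": 0},
  {"claw": 73.2,"linear": [0,0,0],"yaw": 0},
  {"claw": 73.6,"linear": [0,0,0],"yaw": 0},
  {"claw": 74,"linear": [0,0,0],"yaw": 0},
  {"claw": 74.4,"linear": [0,0,0],"yaw": 0},
  {"claw": 74.8,"linear": [0,0,0],"yaw": 0},
  {"claw": 75.2,"linear": [0,0,0],"yaw": 0},
  {"claw": 75.6,"linear": [0,0,0],"yaw": 0},
  {"claw": 75.6,"linear": [0,0,0],"yaw": 0},
])

```text
time_s: 15.35
eef_pos: [0.5523, -0.0916, 0.0884]
tool_rot: [-3.133, -0.228, -0.0]
contact_force: [-0.2, 1.1, -1.0]
opening: 0.0759
finger_force: 0.5
```

```bash
python3 -c "
from h import *
toptilt('w10')"
```

```text
15.4 n 6760 brass slope deg along toolx,y [-20.2 -10.5] z0 -2.0 range [[-28.3, -33.7, -11.6], [16.4, 30.3, 14.0]] F [-0.1  1.6 -1.5] p [ 0.5523 -0.0916  0.0884]
```

Emit:
arm_command([
  {"claw": 76,"linear": [0,0,0],"yaw": 0},
  {"claw": 76.4,"linear": [0,0,0],"yaw": 0},
  {"claw": 76.8,"linear": [0,0,0],"yaw": 0},
  {"claw": 77.2,"linear": [0,0,0],"yaw": 0},
  {"claw": 77.6,"linear": [0,0,0],"yaw": 0},
  {"claw": 78,"linear": [0,0,0],"yaw": 0},
  {"claw": 78.5,"linear": [0,0,0],"yaw": 0},
  {"claw": 79,"linear": [0,0,0],"yaw": 0},
  {"claw": 79.5,"linear": [0,0,0],"yaw": 0},
  {"claw": 80,"linear": [0,0,0],"yaw": 0},
  {"claw": 80.5,"linear": [0,0,0],"yaw": 0},
  {"claw": 81,"linear": [0,0,0],"yaw": 0},
])

```text
time_s: 16.4
eef_pos: [0.5522, -0.0916, 0.0883]
tool_rot: [3.133, 0.228, -0.0]
contact_force: [-0.0, 0.2, 0.8]
opening: 0.0809
finger_force: 0.0
```

```bash
cat >> h.py <<'E'
def dieplate(tag,O=np.array([.5237,-.0576,.04]),psi=np.radians(-81.72),cam="wrist"):
    """brass face outline in plate frame, mm"""
    c=grab(cam,tag); Rp=Rz(psi)@R0; Q=(cloud(c)-O)@Rp*1000; im=c["image"].astype(int)
    br=(im[...,0]>im[...,2]*1.8)&(im[...,1]>im[...,2]*1.4)
    m=br&(Q[...,0]>-20)&(Q[...,0]<110)&(Q[...,1]>-20)&(Q[...,1]<80)&(Q[...,2]>18)&(Q[...,2]<40)
    q=Q[m]; print("n",m.sum(),"x,y,z pct",np.percentile(q,[0.5,2,50,98,99.5],axis=0).round(1).tolist())
    t=q[:,1]; xs=np.arange(15,60,5); e=[np.percentile(t[abs(q[:,0]-x)<2.5],99) for x in xs]
    print("+y edge",np.round(e,1),"yaw deg",np.degrees(np.polyfit(xs,e,1)[0]).round(2))
    ys=np.arange(8,45,5); l=[np.percentile(q[abs(q[:,1]-y)<2.5,0],[1,99]) if (abs(q[:,1]-y)<2.5).sum()>10 else [np.nan]*2 for y in ys]; print("x ends",np.round(l,1).tolist())
E
python3 -c "
from h import *
toptilt('w11'); dieplate('w11')"
```

```text
16.45 n 6741 brass slope deg along toolx,y [-20.2 -11.9] z0 -1.2 range [[-28.5, -33.7, -11.5], [16.8, 29.7, 15.3]] F [ 0.3 -0.6 -0.8] p [ 0.5522 -0.0916  0.0883]
n 7455 x,y,z pct [[8.2, 5.6, 26.7], [9.7, 7.7, 27.7], [42.8, 34.5, 29.9], [76.3, 53.3, 31.0], [77.6, 54.1, 31.3]]
+y edge [54.5 54.  53.8 53.6 53.4 53.  52.7 52.6 52.2] yaw deg -3.12
x ends [[7.0, 56.4], [7.8, 75.2], [8.4, 76.1], [8.6, 76.5], [8.9, 76.8], [9.2, 76.9], [9.3, 77.1], [9.9, 77.5]]
```

Emit:
arm_command([
  {"claw": 82,"linear": [0,0,0],"yaw": 0},
  {"claw": 83,"linear": [0,0,-1],"yaw": 0},
  {"claw": 84,"linear": [0,0,-2],"yaw": 0},
  {"claw": 85,"linear": [0,0,-4],"yaw": 0},
  {"claw": 85,"linear": [0,0,-10],"yaw": 0},
  {"claw": 85,"linear": [0,0,-15],"yaw": 0},
  {"claw": 85,"linear": [0,0,-15],"yaw": 0},
  {"claw": 85,"linear": [0,0,-15],"yaw": 0},
  {"claw": 60,"linear": [0,0,-10],"yaw": 0},
  {"claw": 30,"linear": [0,0,0],"yaw": 0},
])

```text
time_s: 17.33
eef_pos: [0.5541, -0.0921, 0.164]
tool_rot: [3.132, 0.228, 0.008]
contact_force: [0.4, 0.2, 0.6]
opening: 0.076
finger_force: 0.0
```

```bash
python3 -c "
from h import *
dieplate('w12')
c=load('w12'); cv2.imwrite('pics/w12.png',c['image'][...,::-1])
P=cloud(c); Rp=Rz(np.radians(-81.72))@R0; Q=(P-[.5237,-.0576,.04])@Rp*1000
# fence top inner edges: points with z 9..15
m=(Q[...,2]>9)&(Q[...,2]<15)&(Q[...,1]>60)&(Q[...,1]<95)&(abs(Q[...,0])<20); print('side fence x',np.percentile(Q[m][:,0],[2,98]).round(1))
m=(Q[...,2]>9)&(Q[...,2]<15)&(Q[...,0]>85)&(Q[...,0]<105)&(abs(Q[...,1])<20); print('lower fence y',m.sum(), np.percentile(Q[m][:,1],[2,98]).round(1) if m.any() else '')
m=(abs(Q[...,2])<4)&(Q[...,0]>85)&(Q[...,0]<110)&(Q[...,1]>20)&(Q[...,1]<60); print('plate z',np.median(Q[m][:,2]))
print(toolpose()[0]['eef_pos'])
"
```

```text
n 4332 x,y,z pct [[8.2, 2.8, 27.2], [9.7, 4.1, 28.1], [44.0, 31.1, 30.0], [76.0, 53.0, 31.2], [77.4, 53.9, 31.5]]
+y edge [54.2 53.9 53.6 53.8 53.2 52.6 52.6 52.3 52.1] yaw deg -3.24
x ends [[7.9, 75.8], [7.7, 75.8], [8.3, 76.0], [8.2, 76.6], [8.6, 77.2], [9.4, 76.8], [9.2, 77.4], [9.4, 77.6]]
side fence x [-10.4  -0.3]
lower fence y 183 [-8.9  1. ]
plate z -0.14188307835182876
[ 0.55337437 -0.09186448  0.16228208]
```

View pics/w12.png

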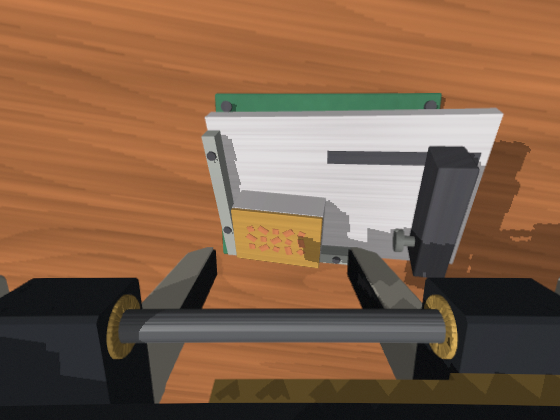

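The wrist view shows the die flat, brass up, at (278,237). It is turned about 3°, with its +x corner on the lower fence and about 8 mm short of the side fence. I plan two gentle eases: two fingertips on the uphill long face to square it, then a push on the +x end.

```bash
cat > plan.py <<'E'
from h import *
O=np.array([.5237,-.0576,.04]); psi=np.radians(-81.72); Rp=Rz(psi)@R0
def onface(axis,val,other,zt):
    """plate point on plane axis=val, at other coord, world height zt -> world"""
    q=np.zeros(3); q[axis]=val; q[1-axis]=other
    q[2]=(zt-O[2]-Rp[2,0]*q[0]-Rp[2,1]*q[1])/Rp[2,2]; return O+Rp@q,q[2]
def show(T,name,M,p): print(name,"TCP",T.round(4),"delta tool mm",(M.T@(T-p)*1000).round(1))
E
python3 - <<'E'
from plan import *
o,M=toolpose(); p=o["eef_pos"]; print(p, "tooly",np.degrees(np.arctan2(M[1,1],M[0,1])))
h=np.arctan2(Rp[1,1],Rp[0,1]); tx=np.array([np.cos(h),np.sin(h),0]); print("Y heading",np.degrees(h))
M2=np.c_[tx,[np.sin(h),-np.cos(h),0],[0,0,-1]]
for yv in (64,54,51):
    F,z=onface(1,yv/1000,.042,.086); T=F+.0075*tx; T[2]=.1; print(yv,"z on face",z); show(T,"cur frame",M,p); print("in rotated frame",(M2.T@(T-p)*1000).round(1))
E
```

```text
[ 0.55337437 -0.09186448  0.16228208] tooly -81.68695983834654
Y heading 12.717079356825083
64 z on face 0.016781279969935937
cur frame TCP [ 0.5893 -0.081   0.1   ] delta tool mm [36.9 -5.7 62.4]
in rotated frame [37.5 -2.7 62.3]
54 z on face 0.02051348123012278
cur frame TCP [ 0.5788 -0.0825  0.1   ] delta tool mm [26.3 -5.7 62.4]
in rotated frame [26.8 -3.5 62.3]
51 z on face 0.021633141608178832
cur frame TCP [ 0.5756 -0.083   0.1   ] delta tool mm [23.1 -5.7 62.3]
in rotated frame [23.6 -3.8 62.3]
```

Emit:
arm_command([
  {"claw": 30,"linear": [0,0,0],"yaw": -0.74},
  {"claw": 30,"linear": [13,-1,0],"yaw": 0},
  {"claw": 30,"linear": [13,-1,0],"yaw": 0},
  {"claw": 30,"linear": [12,-1,0],"yaw": 0},
  {"claw": 30,"linear": [0,0,10],"yaw": 0},
  {"claw": 30,"linear": [0,0,16],"yaw": 0},
  {"claw": 30,"linear": [0,0,16],"yaw": 0},
  {"claw": 30,"linear": [0,0,12],"yaw": 0},
  {"claw": 30,"linear": [0,0,6],"yaw": 0},
  {"claw": 30,"linear": [0,0,2],"yaw": 0},
  {"claw": 30,"linear": [0,0,0],"yaw": 0},
  {"claw": 30,"linear": [0,0,0],"yaw": 0},
])

```text
time_s: 18.38
eef_pos: [0.589, -0.0804, 0.099]
tool_rot: [3.122, 0.349, 0.001]
contact_force: [0.6, -0.8, -0.1]
opening: 0.03
finger_force: 0.0
```

Emit:
arm_command([
  {"claw": 30,"linear": [-3,0,1],"yaw": 0},
  {"claw": 30,"linear": [-2,0,1],"yaw": 0},
  {"claw": 30,"linear": [-1.5,0,0.5],"yaw": 0},
  {"claw": 30,"linear": [-1,0,0.5],"yaw": 0},
  {"claw": 30,"linear": [0,0,0],"yaw": 0},
  {"claw": 30,"linear": [0,0,0],"yaw": 0},
])

```text
time_s: 18.88
eef_pos: [0.5813, -0.082, 0.0955]
tool_rot: [3.122, 0.349, 0.0]
contact_force: [-0.8, -0.6, 0.2]
opening: 0.0299
finger_force: 0.0
```

Emit:
arm_command([
  {"claw": 30,"linear": [-0.6,0,0],"yaw": 0},
  {"claw": 30,"linear": [-0.6,0,0],"yaw": 0},
  {"claw": 30,"linear": [0,0,0],"yaw": 0},
])

```text
time_s: 19.13
eef_pos: [0.5801, -0.0822, 0.0953]
tool_rot: [-3.122, -0.349, 0.0]
contact_force: [1.4, 0.6, 0.0]
opening: 0.0301
finger_force: 0.0
```

Emit:
arm_command([
  {"claw": 30,"linear": [-0.6,0,0],"yaw": 0},
  {"claw": 30,"linear": [-0.6,0,0],"yaw": 0},
  {"claw": 30,"linear": [0,0,0],"yaw": 0},
])

```text
time_s: 19.38
eef_pos: [0.5789, -0.0825, 0.0953]
tool_rot: [-3.122, -0.349, 0.0]
contact_force: [0.3, 0.4, -0.7]
opening: 0.03
finger_force: 0.0
```

Emit:
arm_command([
  {"claw": 30,"linear": [-0.6,0,0],"yaw": 0},
  {"claw": 30,"linear": [-0.6,0,0],"yaw": 0},
  {"claw": 30,"linear": [0,0,0],"yaw": 0},
])

```text
time_s: 19.63
eef_pos: [0.5779, -0.0827, 0.0954]
tool_rot: [-3.122, -0.349, -0.001]
contact_force: [0.5, 0.3, -0.4]
opening: 0.0302
finger_force: 0.3
```

Emit:
arm_command([
  {"claw": 30,"linear": [-0.6,0,0],"yaw": 0},
  {"claw": 30,"linear": [0,0,0],"yaw": 0},
])

```text
time_s: 19.8
eef_pos: [0.5776, -0.0828, 0.0956]
tool_rot: [-3.122, -0.349, -0.002]
contact_force: [2.1, 0.2, 0.3]
opening: 0.0303
finger_force: 1.0
```

Emit:
arm_command([
  {"claw": 30,"linear": [-0.6,0,0],"yaw": 0},
  {"claw": 30,"linear": [0,0,0],"yaw": 0},
])

```text
time_s: 19.97
eef_pos: [0.5773, -0.0828, 0.0958]
tool_rot: [-3.122, -0.349, -0.002]
contact_force: [3.9, 1.8, 1.8]
opening: 0.0303
finger_force: 2.0
```

Emit:
arm_command([
  {"claw": 30,"linear": [-0.6,0,0],"yaw": 0},
  {"claw": 30,"linear": [0,0,0],"yaw": 0},
])

```text
time_s: 20.13
eef_pos: [0.5771, -0.0828, 0.0961]
tool_rot: [-3.122, -0.349, -0.004]
contact_force: [4.1, 2.5, 0.6]
opening: 0.0298
finger_force: 2.8
```

```bash
python3 -c "
from h import *
dieplate('w13'); print(toolpose()[0]['contact_force'])"
```

```text
n 1353 x,y,z pct [[26.0, 0.4, 27.8], [27.1, 1.4, 28.2], [45.4, 43.7, 30.5], [68.7, 50.8, 31.5], [69.9, 51.3, 31.9]]Traceback (most recent call last):
  File "<string>", line 3, in <module>
    dieplate('w13'); print(toolpose()[0]['contact_force'])
    ~~~~~~~~^^^^^^^
  File "h.py", line 41, in dieplate
    t=q[:,1]; xs=np.arange(15,60,5); e=[np.percentile(t[abs(q[:,0]-x)<2.5],99) for x in xs]
                                        ~~~~~~~~~~~~~^^^^^^^^^^^^^^^^^^^^^^^^^
    return _quantile_unchecked(
        a, q, axis, out, overwrite_input, method, keepdims, weights)
    return _ureduce(a,
                    func=_quantile_ureduce_func,
    ...<5 lines>...
                    overwrite_input=overwrite_input,
                    method=method)
    r = func(a, **kwargs)
    result = _quantile(arr,
                       quantiles=q,
    ...<2 lines>...
                       out=out,
                       weights=wgt)
    slices_having_nans = np.isnan(arr[-1, ...])
                                  ~~~^^^^^^^^^
IndexError: index -1 is out of bounds for axis 0 with size 0
```

Emit:
arm_command([
  {"claw": 30,"linear": [1,0,0],"yaw": 0},
  {"claw": 30,"linear": [2,0,0],"yaw": 0},
  {"claw": 30,"linear": [4,0,-2],"yaw": 0},
  {"claw": 30,"linear": [0,0,-10],"yaw": 0},
  {"claw": 15,"linear": [0,0,-20],"yaw": 0.74},
  {"claw": 0,"linear": [-15,0,-20],"yaw": 0},
  {"claw": 0,"linear": [-10,0,-15],"yaw": 0},
  {"claw": 0,"linear": [0,0,0],"yaw": 0},
])

```text
time_s: 20.85
eef_pos: [0.5591, -0.086, 0.1669]
tool_rot: [3.131, 0.227, 0.007]
contact_force: [-0.1, 1.3, 0.5]
opening: 0.0079
finger_force: 0.0
```

```bash
python3 -c "
from h import *
dieplate('w14'); o,M=toolpose(); print(o['eef_pos'],np.degrees(np.arctan2(M[1,1],M[0,1])))
c=load('w14'); crop(c,170,80,470,300,2.6,'pics/w14.png')
P=cloud(c); Rp=Rz(np.radians(-81.72))@R0; Q=(P-[.5237,-.0576,.04])@Rp*1000
m=(Q[...,2]>9)&(Q[...,2]<15)&(Q[...,1]>60)&(Q[...,1]<95)&(abs(Q[...,0])<20); print('side fence x',np.percentile(Q[m][:,0],[2,98]).round(1))
m=(Q[...,2]>9)&(Q[...,2]<15)&(Q[...,0]>85)&(Q[...,0]<105)&(abs(Q[...,1])<20); print('lower fence y',m.sum(), np.percentile(Q[m][:,1],[2,98]).round(1))
m=(Q[...,2]>31.5)&(Q[...,2]<38)&(Q[...,1]>35)&(Q[...,1]<75)&(Q[...,0]>120); print('bar x',np.percentile(Q[m][:,0],[2,98]).round(1),np.median(Q[m][:,2]))
m=(Q[...,2]>8)&(Q[...,2]<28)&(Q[...,1]>18)&(Q[...,1]<32)&(Q[...,0]>110)&(Q[...,0]<140); print('pad x',m.sum(),np.percentile(Q[m][:,0],[1,3,50]).round(1) if m.any() else '')
"
```

```text
n 2946 x,y,z pct [[6.7, 2.1, 27.1], [7.7, 5.1, 27.9], [41.6, 36.2, 29.9], [75.1, 50.6, 31.2], [75.7, 51.0, 31.4]]
+y edge [50.6 50.8 51.2 50.9 50.8 50.6 50.9 50.9 50.5] yaw deg -0.21
x ends [[6.5, 75.2], [6.6, 75.2], [7.6, 75.8], [6.6, 75.7], [7.8, 75.8], [7.5, 75.1], [7.7, 75.7], [7.4, 75.4]]
[ 0.5591529  -0.08578344  0.16498874] -81.71042749708133
side fence x [-10.3  -0.4]
lower fence y 253 [-9.4  1.2]
bar x [146.5 167.6] 34.086862976606156
pad x 161 [132.5 132.6 134.1]
```

View pics/w14.png

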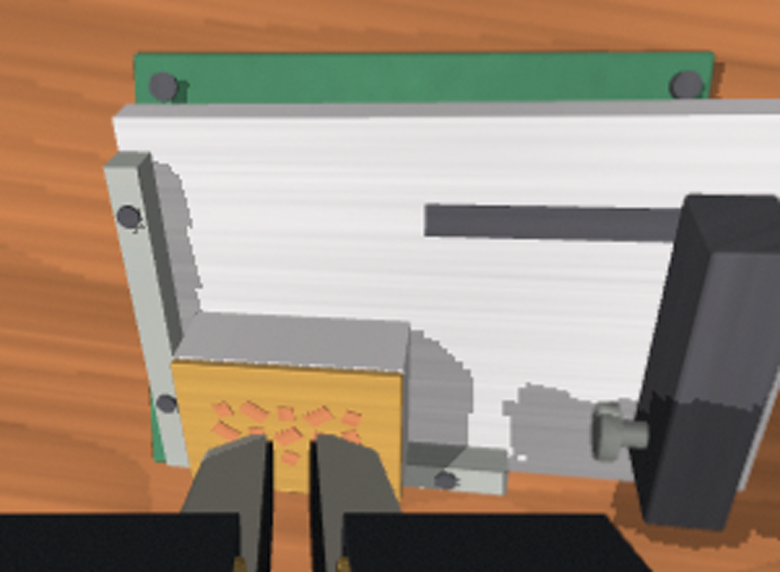

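The crop shows the die square on the lower fence, with its top left edge at crop (175,360). It is still about 6.5 mm short of the side fence at crop (165,400). The pad face at crop (600,432) is near plate x 132, and the bar spans 146 to 168.

```bash
python3 - <<'E'
from plan import *
o,M=toolpose(); p=o["eef_pos"]; xh=np.array([np.cos(psi),np.sin(psi),0])
for xv in (83,75.5,69.7):
    F,z=onface(0,xv/1000,.0255,.080); T=F+.0175*xh; T[2]=.094; print(xv,"z on face",z.round(4)); show(T,"",M,p)
E
```

```text
83 z on face 0.0153
 TCP [ 0.5556 -0.1478  0.094 ] delta tool mm [-12.8  60.7  71. ]
75.5 z on face 0.017
 TCP [ 0.5539 -0.1403  0.094 ] delta tool mm [-13.3  53.1  71. ]
69.7 z on face 0.0183
 TCP [ 0.5526 -0.1345  0.094 ] delta tool mm [-13.8  47.1  71. ]
```

Emit:
arm_command([
  {"claw": 0,"linear": [-4.3,20,0],"yaw": 0},
  {"claw": 0,"linear": [-4.5,20,0],"yaw": 0},
  {"claw": 0,"linear": [-4.5,21,0],"yaw": 0},
  {"claw": 0,"linear": [0,0,8],"yaw": 0},
  {"claw": 0,"linear": [0,0,15],"yaw": 0},
  {"claw": 0,"linear": [0,0,18],"yaw": 0},
  {"claw": 0,"linear": [0,0,15],"yaw": 0},
  {"claw": 0,"linear": [0,0,9],"yaw": 0},
  {"claw": 0,"linear": [0,0,6],"yaw": 0},
  {"claw": 0,"linear": [0,0,0],"yaw": 0},
  {"claw": 0,"linear": [0,0,0],"yaw": 0},
])

```text
time_s: 21.82
eef_pos: [0.5539, -0.1472, 0.0912]
tool_rot: [-3.133, -0.228, 0.001]
contact_force: [0.9, -0.5, 0.7]
opening: 0.0002
finger_force: 0.0
```

Emit:
arm_command([
  {"claw": 0,"linear": [0,-2,0],"yaw": 0},
  {"claw": 0,"linear": [0,-2,0],"yaw": 0},
  {"claw": 0,"linear": [0,-2,0],"yaw": 0},
  {"claw": 0,"linear": [0,-1,0],"yaw": 0},
  {"claw": 0,"linear": [0,-1,0],"yaw": 0},
  {"claw": 0,"linear": [0,0,0],"yaw": 0},
])

```text
time_s: 22.32
eef_pos: [0.5528, -0.1393, 0.0916]
tool_rot: [3.133, 0.228, 0.001]
contact_force: [0.3, -0.4, 0.4]
opening: 0.0002
finger_force: 0.0
```

Emit:
arm_command([
  {"claw": 0,"linear": [0,-0.7,0],"yaw": 0},
  {"claw": 0,"linear": [0,-0.7,0],"yaw": 0},
  {"claw": 0,"linear": [0,0,0],"yaw": 0},
])

```text
time_s: 22.57
eef_pos: [0.5524, -0.1381, 0.0913]
tool_rot: [-3.133, -0.228, 0.0]
contact_force: [-0.6, -1.1, 0.0]
opening: 0.0004
finger_force: 0.0
```

Emit:
arm_command([
  {"claw": 0,"linear": [0,-0.6,0],"yaw": 0},
  {"claw": 0,"linear": [0,-0.6,0],"yaw": 0},
  {"claw": 0,"linear": [0,0,0],"yaw": 0},
])

```text
time_s: 22.82
eef_pos: [0.5522, -0.1369, 0.0913]
tool_rot: [-3.133, -0.228, 0.0]
contact_force: [0.1, 0.0, 0.3]
opening: 0.0004
finger_force: 0.0
```

Emit:
arm_command([
  {"claw": 0,"linear": [0,-0.5,0],"yaw": 0},
  {"claw": 0,"linear": [0,-0.5,0],"yaw": 0},
  {"claw": 0,"linear": [0,0,0],"yaw": 0},
])

```text
time_s: 23.07
eef_pos: [0.5521, -0.136, 0.0913]
tool_rot: [3.133, 0.228, -0.0]
contact_force: [-0.2, -0.7, -0.8]
opening: 0.0004
finger_force: 0.2
```

Emit:
arm_command([
  {"claw": 0,"linear": [0,-0.5,0],"yaw": 0},
  {"claw": 0,"linear": [0,-0.5,0],"yaw": 0},
  {"claw": 0,"linear": [0,0,0],"yaw": 0},
])

```text
time_s: 23.32
eef_pos: [0.552, -0.1349, 0.0913]
tool_rot: [-3.133, -0.228, 0.0]
contact_force: [0.0, -0.5, -0.5]
opening: 0.001
finger_force: 0.2
```

Emit:
arm_command([
  {"claw": 0,"linear": [0,-0.5,0],"yaw": 0},
  {"claw": 0,"linear": [0,0,0],"yaw": 0},
])

```text
time_s: 23.48
eef_pos: [0.5519, -0.1345, 0.0914]
tool_rot: [3.133, 0.228, -0.0]
contact_force: [-0.1, -0.4, 0.3]
opening: 0.0005
finger_force: 0.2
```

Emit:
arm_command([
  {"claw": 0,"linear": [0,-0.5,0],"yaw": 0},
  {"claw": 0,"linear": [0,0,0],"yaw": 0},
])

```text
time_s: 23.65
eef_pos: [0.5518, -0.1339, 0.0913]
tool_rot: [-3.133, -0.228, 0.0]
contact_force: [-0.1, -0.4, -0.6]
opening: 0.0006
finger_force: 0.2
```

Emit:
arm_command([
  {"claw": 0,"linear": [0,-0.5,0],"yaw": 0},
  {"claw": 0,"linear": [0,0,0],"yaw": 0},
])

```text
time_s: 23.82
eef_pos: [0.5518, -0.1335, 0.0914]
tool_rot: [-3.133, -0.228, 0.0]
contact_force: [0.4, -1.0, 0.1]
opening: 0.0005
finger_force: 0.2
```

Emit:
arm_command([
  {"claw": 0,"linear": [0,-0.5,0],"yaw": 0},
  {"claw": 0,"linear": [0,-0.5,0],"yaw": 0},
  {"claw": 0,"linear": [0,0,0],"yaw": 0},
])

```text
time_s: 24.07
eef_pos: [0.5516, -0.1324, 0.0913]
tool_rot: [-3.133, -0.228, 0.0]
contact_force: [0.1, -0.7, 0.1]
opening: 0.0007
finger_force: 0.1
```

Emit:
arm_command([
  {"claw": 0,"linear": [0,-0.5,0],"yaw": 0},
  {"claw": 0,"linear": [0,-0.5,0],"yaw": 0},
  {"claw": 0,"linear": [0,0,0],"yaw": 0},
])

```text
time_s: 24.32
eef_pos: [0.5515, -0.1314, 0.0914]
tool_rot: [-3.133, -0.228, -0.0]
contact_force: [0.1, -0.7, 0.3]
opening: 0.0003
finger_force: 0.1
```

Emit:
arm_command([
  {"claw": 0,"linear": [0,-0.5,0],"yaw": 0},
  {"claw": 0,"linear": [0,0,0],"yaw": 0},
])

```text
time_s: 24.48
eef_pos: [0.5514, -0.131, 0.0914]
tool_rot: [-3.133, -0.228, -0.0]
contact_force: [0.1, 0.2, 0.6]
opening: 0.0004
finger_force: 0.2
```

```bash
cat >> h.py <<'E'
def xend(tag):
    """die +x end and +y edge from the pixels in view, plate frame mm"""
    c=grab("wrist",tag); Q=(cloud(c)-[.5237,-.0576,.04])@(Rz(np.radians(-81.72))@R0)*1000; im=c["image"].astype(int)
    m=(im[...,0]>im[...,2]*1.8)&(im[...,1]>im[...,2]*1.4)&(Q[...,2]>27)&(Q[...,2]<33)&(Q[...,0]>-5)&(Q[...,0]<100)&(Q[...,1]<70)&(Q[...,1]>0)
    q=Q[m]; print("n",len(q),"x",np.percentile(q[:,0],[.5,2,98,99.5]).round(1),"y",np.percentile(q[:,1],[.5,98,99.5]).round(1))
E
python3 -c "
from h import *
xend('w15')"
```

```text
n 5224 x [ 0.7  1.6 68.9 70. ] y [ 2.8 50.7 51. ]
```

Emit:
arm_command([
  {"claw": 0,"linear": [0,-0.5,0],"yaw": 0},
  {"claw": 0,"linear": [0,0,0],"yaw": 0},
])

```text
time_s: 24.7
eef_pos: [0.5514, -0.1305, 0.0914]
tool_rot: [-3.133, -0.228, -0.0]
contact_force: [-0.1, -0.4, 0.0]
opening: 0.0004
finger_force: 0.2
```

Emit:
arm_command([
  {"claw": 0,"linear": [0,-0.5,0],"yaw": 0},
  {"claw": 0,"linear": [0,0,0],"yaw": 0},
])

```text
time_s: 24.87
eef_pos: [0.5513, -0.1302, 0.0914]
tool_rot: [3.133, 0.228, 0.0]
contact_force: [-0.3, -1.1, -1.0]
opening: 0.0003
finger_force: 0.7
```

Emit:
arm_command([
  {"claw": 0,"linear": [0,-0.5,0],"yaw": 0},
  {"claw": 0,"linear": [0,0,0],"yaw": 0},
])

```text
time_s: 25.03
eef_pos: [0.5513, -0.1301, 0.0915]
tool_rot: [3.132, 0.227, 0.0]
contact_force: [-0.1, -3.9, 0.0]
opening: 0.0005
finger_force: 2.0
```

Emit:
arm_command([
  {"claw": 0,"linear": [0,1,0],"yaw": 0},
  {"claw": 0,"linear": [0,2,0],"yaw": 0},
  {"claw": 0,"linear": [0,2,-4],"yaw": 0},
  {"claw": 0,"linear": [0,0,-16],"yaw": 0},
  {"claw": 0,"linear": [0,0,-25],"yaw": 0},
  {"claw": 0,"linear": [0,0,-25],"yaw": 0},
  {"claw": 0,"linear": [0,0,-6],"yaw": 0},
  {"claw": 0,"linear": [0,0,0],"yaw": 0},
  {"claw": 0,"linear": [0,0,0],"yaw": 0},
])

```text
time_s: 25.78
eef_pos: [0.552, -0.1345, 0.1671]
tool_rot: [-3.133, -0.228, -0.001]
contact_force: [-0.4, -0.2, -0.4]
opening: 0.0
finger_force: 0.0
```

```bash
python3 - <<'E'
from plan import *
dieplate('w16')
c=load('w16'); Q=(cloud(c)-O)@Rp*1000
m=(Q[...,2]>9)&(Q[...,2]<15)&(Q[...,1]>60)&(Q[...,1]<95)&(abs(Q[...,0])<20); print('side fence x',np.percentile(Q[m][:,0],[2,98]).round(1))
m=(Q[...,2]>31.5)&(Q[...,2]<38)&(Q[...,1]>35)&(Q[...,1]<75)&(Q[...,0]>120); print('bar x',np.percentile(Q[m][:,0],[1,99]).round(1))
o,M=toolpose(); p=o["eef_pos"]; xh=np.array([np.cos(psi),np.sin(psi),0])
for xv in (175,168.5,106):
    q=np.array([xv,25,14])/1000; F=O+Rp@q; T=F+.0125*xh+[0,0,.014]; show(T,str(xv),M,p)
E
```

```text
n 4100 x,y,z pct [[0.4, 1.3, 27.2], [1.7, 2.4, 28.0], [36.4, 29.2, 30.0], [68.7, 50.4, 31.1], [69.4, 50.7, 31.5]]
+y edge [50.5 50.5 50.5 50.4 50.7 50.6 50.8 50.5 50.6] yaw deg 0.18
x ends [[0.9, 69.1], [0.9, 69.0], [1.3, 69.2], [1.4, 69.3], [1.1, 69.2], [1.0, 69.3], [0.8, 69.0], [0.8, 69.2]]
side fence x [-10.4   0.2]
bar x [146.3 167.9]
175 TCP [ 0.5678 -0.2322  0.1118] delta tool mm [ 2.2 99.3 54.2]
168.5 TCP [ 0.5669 -0.2259  0.1104] delta tool mm [ 2.2 92.9 55.6]
106 TCP [ 0.5581 -0.1654  0.0974] delta tool mm [ 2.3 31.8 68.6]
```

The die is home: ends at 0.9 and 69.2, uphill edge at 50.6, yaw 0.2°, with the fingers clear. Next I go behind the bar.

Emit:
arm_command([
  {"claw": 0,"linear": [0.5,20,0],"yaw": 0},
  {"claw": 0,"linear": [0.5,28,0],"yaw": 0},
  {"claw": 0,"linear": [0.5,28,0],"yaw": 0},
  {"claw": 0,"linear": [0.5,20,0],"yaw": 0},
  {"claw": 0,"linear": [0,7,0],"yaw": 0},
  {"claw": 0,"linear": [0,0,10],"yaw": 0},
  {"claw": 0,"linear": [0,0,18],"yaw": 0},
  {"claw": 0,"linear": [0,0,15],"yaw": 0},
  {"claw": 0,"linear": [0,0,8],"yaw": 0},
  {"claw": 0,"linear": [0,0,3],"yaw": 0},
  {"claw": 0,"linear": [0,0,0],"yaw": 0},
  {"claw": 0,"linear": [0,0,0],"yaw": 0},
])

```text
time_s: 26.83
eef_pos: [0.569, -0.2356, 0.1136]
tool_rot: [-3.133, -0.229, -0.0]
contact_force: [-0.2, 0.1, 0.4]
opening: 0.0007
finger_force: 0.0
```

Emit:
arm_command([
  {"claw": 0,"linear": [0,-2,0],"yaw": 0},
  {"claw": 0,"linear": [0,-2,0],"yaw": 0},
  {"claw": 0,"linear": [0,-1,0],"yaw": 0},
  {"claw": 0,"linear": [0,-1,0],"yaw": 0},
  {"claw": 0,"linear": [0,-1,0],"yaw": 0},
  {"claw": 0,"linear": [0,0,0],"yaw": 0},
])

```text
time_s: 27.33
eef_pos: [0.5679, -0.229, 0.1135]
tool_rot: [3.133, 0.228, 0.0]
contact_force: [-0.5, 0.2, -0.8]
opening: 0.0002
finger_force: 0.0
```

Emit:
arm_command([
  {"claw": 0,"linear": [0,-1,1],"yaw": 0},
  {"claw": 0,"linear": [0,-1,1],"yaw": 0},
  {"claw": 0,"linear": [0,-1,0.5],"yaw": 0},
  {"claw": 0,"linear": [0,0,0],"yaw": 0},
])

```text
time_s: 27.67
eef_pos: [0.5672, -0.2261, 0.1106]
tool_rot: [-3.133, -0.228, 0.0]
contact_force: [-0.3, 0.3, 0.1]
opening: 0.0004
finger_force: 0.0
```

Emit:
arm_command([
  {"claw": 0,"linear": [0,-1,0.2],"yaw": 0},
  {"claw": 0,"linear": [0,-1,0.2],"yaw": 0},
  {"claw": 0,"linear": [0,-1,0.2],"yaw": 0},
  {"claw": 0,"linear": [0,0,0],"yaw": 0},
])

```text
time_s: 28.0
eef_pos: [0.567, -0.2248, 0.1105]
tool_rot: [3.131, 0.227, 0.001]
contact_force: [0.7, -6.9, -2.0]
opening: 0.0004
finger_force: 3.2
```

Emit:
arm_command([
  {"claw": 0,"linear": [0,-1,0.2],"yaw": 0},
  {"claw": 0,"linear": [0,-1,0.2],"yaw": 0},
  {"claw": 0,"linear": [0,-1,0.2],"yaw": 0},
  {"claw": 0,"linear": [0,0,0],"yaw": 0},
])

```text
time_s: 28.33
eef_pos: [0.5666, -0.222, 0.1099]
tool_rot: [3.131, 0.226, 0.001]
contact_force: [0.0, -7.3, -2.8]
opening: 0.0003
finger_force: 3.3
```

Emit:
arm_command([
  {"claw": 0,"linear": [0,-3,0.64],"yaw": 0},
  {"claw": 0,"linear": [0,-4,0.85],"yaw": 0},
  {"claw": 0,"linear": [0,-4,0.85],"yaw": 0},
  {"claw": 0,"linear": [0,-4,0.85],"yaw": 0},
  {"claw": 0,"linear": [0,-4,0.85],"yaw": 0},
  {"claw": 0,"linear": [0,-4,0.85],"yaw": 0},
  {"claw": 0,"linear": [0,-4,0.85],"yaw": 0},
  {"claw": 0,"linear": [0,-4,0.85],"yaw": 0},
  {"claw": 0,"linear": [0,-4,0.85],"yaw": 0},
  {"claw": 0,"linear": [0,-3,0.64],"yaw": 0},
  {"claw": 0,"linear": [0,0,0],"yaw": 0},
])

```text
time_s: 29.25
eef_pos: [0.5611, -0.1837, 0.1017]
tool_rot: [3.131, 0.227, 0.001]
contact_force: [1.0, -3.8, -1.3]
opening: 0.0006
finger_force: 2.3
```

Emit:
arm_command([
  {"claw": 0,"linear": [0,-2,0.42],"yaw": 0},
  {"claw": 0,"linear": [0,-2,0.42],"yaw": 0},
  {"claw": 0,"linear": [0,-1.5,0.32],"yaw": 0},
  {"claw": 0,"linear": [0,-1.5,0.32],"yaw": 0},
  {"claw": 0,"linear": [0,-1.5,0.32],"yaw": 0},
  {"claw": 0,"linear": [0,-1.5,0.32],"yaw": 0},
  {"claw": 0,"linear": [0,0,0],"yaw": 0},
])

```text
time_s: 29.83
eef_pos: [0.5597, -0.1743, 0.0997]
tool_rot: [3.131, 0.227, 0.001]
contact_force: [1.0, -6.6, -2.4]
opening: 0.0005
finger_force: 3.1
```

Emit:
arm_command([
  {"claw": 0,"linear": [0,-1.2,0.25],"yaw": 0},
  {"claw": 0,"linear": [0,-1.2,0.25],"yaw": 0},
  {"claw": 0,"linear": [0,-1.2,0.25],"yaw": 0},
  {"claw": 0,"linear": [0,-1.2,0.25],"yaw": 0},
  {"claw": 0,"linear": [0,-1.2,0.25],"yaw": 0},
  {"claw": 0,"linear": [0,0,0],"yaw": 0},
])

```text
time_s: 30.33
eef_pos: [0.5589, -0.1684, 0.0985]
tool_rot: [3.131, 0.227, 0.001]
contact_force: [0.5, -6.5, -2.5]
opening: 0.0003
finger_force: 3.2
```

Emit:
arm_command([
  {"claw": 0,"linear": [0,-0.6,0.13],"yaw": 0},
  {"claw": 0,"linear": [0,-0.6,0.13],"yaw": 0},
  {"claw": 0,"linear": [0,0,0],"yaw": 0},
])

```text
time_s: 30.58
eef_pos: [0.5587, -0.1673, 0.0982]
tool_rot: [3.131, 0.227, 0.001]
contact_force: [0.6, -7.9, -1.3]
opening: 0.0005
finger_force: 3.4
```

Emit:
arm_command([
  {"claw": 0,"linear": [0,-0.6,0.13],"yaw": 0},
  {"claw": 0,"linear": [0,-0.6,0.13],"yaw": 0},
  {"claw": 0,"linear": [0,0,0],"yaw": 0},
])

```text
time_s: 30.83
eef_pos: [0.5585, -0.1661, 0.0979]
tool_rot: [3.131, 0.227, 0.001]
contact_force: [0.5, -7.5, -1.5]
opening: 0.0004
finger_force: 3.4
```

Emit:
arm_command([
  {"claw": 0,"linear": [0,-0.5,0.1],"yaw": 0},
  {"claw": 0,"linear": [0,0,0],"yaw": 0},
])

```text
time_s: 31.0
eef_pos: [0.5585, -0.1657, 0.0979]
tool_rot: [3.131, 0.227, 0.001]
contact_force: [0.1, -7.0, -1.9]
opening: 0.0005
finger_force: 3.5
```

Emit:
arm_command([
  {"claw": 0,"linear": [0,-0.5,0.1],"yaw": 0},
  {"claw": 0,"linear": [0,0,0],"yaw": 0},
])

```text
time_s: 31.17
eef_pos: [0.5584, -0.1652, 0.0978]
tool_rot: [3.131, 0.227, 0.001]
contact_force: [0.5, -7.0, -2.1]
opening: 0.0005
finger_force: 3.5
```

Emit:
arm_command([
  {"claw": 0,"linear": [0,-0.5,0.1],"yaw": 0},
  {"claw": 0,"linear": [0,0,0],"yaw": 0},
])

```text
time_s: 31.33
eef_pos: [0.5584, -0.1648, 0.0977]
tool_rot: [3.13, 0.227, 0.001]
contact_force: [1.0, -8.1, -2.3]
opening: 0.0003
finger_force: 3.7
```

Emit:
arm_command([
  {"claw": 0,"linear": [0,-0.5,0.1],"yaw": 0},
  {"claw": 0,"linear": [0,0,0],"yaw": 0},
])

```text
time_s: 31.5
eef_pos: [0.5583, -0.1647, 0.0977]
tool_rot: [3.13, 0.226, 0.001]
contact_force: [0.8, -9.5, -1.8]
opening: 0.0003
finger_force: 4.6
```

Emit:
arm_command([
  {"claw": 0,"linear": [0,-0.5,0.1],"yaw": 0},
  {"claw": 0,"linear": [0,0,0],"yaw": 0},
])

```text
time_s: 31.67
eef_pos: [0.5583, -0.1647, 0.0977]
tool_rot: [3.129, 0.226, 0.002]
contact_force: [1.4, -11.4, -1.4]
opening: 0.0006
finger_force: 5.5
```

Emit:
arm_command([
  {"claw": 0,"linear": [0,-0.5,0.1],"yaw": 0},
  {"claw": 0,"linear": [0,0,0],"yaw": 0},
])

```text
time_s: 31.83
eef_pos: [0.5583, -0.1647, 0.0977]
tool_rot: [3.128, 0.226, 0.002]
contact_force: [0.7, -13.1, -1.6]
opening: 0.0006
finger_force: 6.3
```

Emit:
arm_command([
  {"claw": 0,"linear": [0,-0.5,0.1],"yaw": 0},
  {"claw": 0,"linear": [0,0,0],"yaw": 0},
])

```text
time_s: 32.0
eef_pos: [0.5583, -0.1646, 0.0977]
tool_rot: [3.128, 0.226, 0.002]
contact_force: [1.7, -14.3, -1.9]
opening: 0.0003
finger_force: 7.2
```

Emit:
arm_command([
  {"claw": 0,"linear": [0,-0.5,0.1],"yaw": 0},
  {"claw": 0,"linear": [0,0,0],"yaw": 0},
])

```text
time_s: 32.17
eef_pos: [0.5583, -0.1646, 0.0977]
tool_rot: [3.127, 0.225, 0.003]
contact_force: [1.3, -16.1, -2.4]
opening: 0.0005
finger_force: 8.0
```

Emit:
arm_command([
  {"claw": 0,"linear": [0,-0.5,0.1],"yaw": 0},
  {"claw": 0,"linear": [0,0,0],"yaw": 0},
  {"claw": 0,"linear": [0,0,0],"yaw": 0},
])

```text
time_s: 32.42
eef_pos: [0.5583, -0.1645, 0.0977]
tool_rot: [3.126, 0.225, 0.003]
contact_force: [1.6, -18.3, -3.1]
opening: 0.0005
finger_force: 8.9
```

The push is at about 18.6 N, so I back off slowly and lift clear.

Emit:
arm_command([
  {"claw": 0,"linear": [0,1,-0.2],"yaw": 0},
  {"claw": 0,"linear": [0,1,-0.2],"yaw": 0},
  {"claw": 0,"linear": [0,1,-0.2],"yaw": 0},
  {"claw": 0,"linear": [0,1,-0.2],"yaw": 0},
  {"claw": 0,"linear": [0,2,-0.4],"yaw": 0},
  {"claw": 0,"linear": [0,4,-1],"yaw": 0},
  {"claw": 0,"linear": [0,4,-1],"yaw": 0},
  {"claw": 0,"linear": [0,0,-15],"yaw": 0},
  {"claw": 0,"linear": [0,0,-25],"yaw": 0},
  {"claw": 0,"linear": [0,0,-25],"yaw": 0},
  {"claw": 0,"linear": [0,0,-10],"yaw": 0},
  {"claw": 0,"linear": [0,0,0],"yaw": 0},
])

```text
time_s: 33.42
eef_pos: [0.5617, -0.1747, 0.1786]
tool_rot: [3.131, 0.228, 0.009]
contact_force: [0.9, -0.4, 0.1]
opening: 0.0002
finger_force: 0.0
```

```bash
python3 - <<'E'
from plan import *
dieplate('w17')
c=load('w17'); Q=(cloud(c)-O)@Rp*1000
m=(Q[...,2]>31.5)&(Q[...,2]<38)&(Q[...,1]>60)&(Q[...,1]<90)&(Q[...,0]>60); print('bar x',np.percentile(Q[m][:,0],[1,99]).round(1))
print(toolpose()[0]["eef_pos"],toolpose()[0]["contact_force"])
cv2.imwrite('pics/w17.png',c['image'][...,::-1])
E
```

```text
n 3691 x,y,z pct [[0.2, 1.2, 27.2], [1.4, 2.3, 27.9], [36.7, 28.9, 30.0], [69.2, 50.4, 31.1], [69.6, 50.7, 31.4]]
+y edge [50.4 50.3 50.5 50.5 50.3 50.6 50.6 50.5 50.6] yaw deg 0.28
x ends [[0.8, 69.3], [0.8, 69.6], [1.0, 69.4], [0.6, 69.4], [0.8, 69.3], [0.8, 69.4], [0.5, 69.4], [1.1, 69.4]]
bar x [ 84.  105.4]
[ 0.56069495 -0.17428714  0.17621203] [-0.41441745 -0.31981306 -0.89379754]
```

View pics/w17.png

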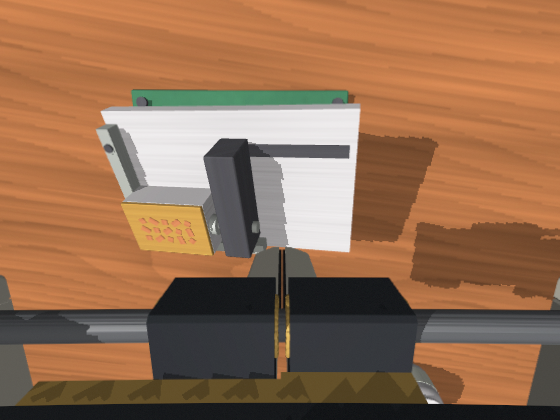

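The picture shows the die in the corner at (168,225), with the pad against its end at (215,225) and the bar at about 66 mm of travel. The gripper is clear, so I hand in.

```bash
python3 -c "
from station import arm
print(arm.close_job())"
```

```text
the job is handed in; nothing more can be done
None
```

The job is handed in at about 33 s of the 72 s allowed: the die sits brass up, home against both fences to within about 1 mm by camera; the bar was pressed to about 18.6 N, stands at about 66 mm of travel, and the gripper is clear. I had no reading of the squeeze left on the side fence, and the hand-in returned no verdict.

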